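Load the sample sledge and hold it at the reading notch

TASK

Pick up the scoop by its fin and pour all six rock chips into the tray on the sledge while the sledge is still back at its starting end, then stand the scoop upright on the table again. Then grip the sledge's knob and slide the sledge along the rail until its ball clicks into the notch in front of the white reading head, not past it, and finish still gripping the knob with the sledge held still in the notch. Leave the core piece, the chalk holder, the scale bar and the compass where they lie.

Things in the scene. Friction and masses are not known exactly. Their poses are not given: they have to be found in the camera images.
- sledge (a joint): travel of the sample sledge along its rail in m, 0 to 0.26, growing towards the rail's +y; starts at 0 to 0.04. Plain sliding drags with about 2 N. The sledge (92 mm wide) carries a square grey tray and, 130 mm behind the tray's centre (towards the rail's -y), a round black upright knob
- tray (a point): centre of the tray's inner floor on the sledge, 34 mm above the table; axes as the rail's. The tray is open on top, 102 x 102 mm inside, 36 mm deep, rim 70 mm above the table. It slides with the sledge
- knob (a point): point on the axis of the sledge's knob, 72 mm above the table. Knob: upright cylinder of 24 mm diameter, from 34 to 90 mm above the table, 75 mm clear of the tray's outer wall; the sledge plate under it tops out at 30 mm, with a 34 mm wide collar up to 34 mm. It slides with the sledge
- rail: low metal rail fixed to the table, 530 mm long along its own y, 56 mm wide (end stops 75 mm), 22 mm high; origin on the table under its middle. The sledge (92 mm wide, tray 110 mm wide) rides on it
- head: white reading head fixed beside the rail, on the rail's +x side; housing 50 x 70 x 90 mm high, its window facing the rail, its face 77 mm from the rail's centre line; axes as the rail's. Origin: on the table, on the rail's centre line, abreast of the middle of the window. Its place along the rail differs from start to start
- notch (a point): the notch, 16 mm above the head's origin; axes as the rail's. The sledge's sprung ball sits in it when the tray's centre is exactly above it (same y in the rail's axes; about 0.5 mm play). Coming along +y the ball climbs a low lip (2 to 5 N more than the drag) from 8 to 4 mm before the notch, drops in, then meets a taller lip that takes 9 to 18 N to force
- scoop: zinc-plated scoop cup, 140 (x) x 64 (y) mm, side walls 35 mm high, walls and floor 3 mm thick, 0.11 to 0.23 kg; origin under its centre. Its -x end is the open mouth, without wall or sill; the back (x over 30 mm) is a flat deck 35 mm high with a wooden fin on it. Six chips lie loose in it from x = -52 to +26 mm; they slide out when the mouth is tipped down 50 to 65 degrees
- scoop_fin (a point): middle of the scoop's upright wooden fin, at x = +47 mm, 64 mm above the scoop's underside. Fin: 36 mm along x, 12 mm thick along y, from 35 to 88 mm above the underside; axes as the scoop's
- chip0: one of six angular grey diorite chips, about 17 x 16 x 12 mm, 11 g, lying in the scoop at the start; origin at the middle of its underside
- chip1: one of six angular grey diorite chips, about 17 x 16 x 12 mm, 11 g, lying in the scoop at the start; origin at the middle of its underside
- chip2: one of six angular grey diorite chips, about 17 x 16 x 12 mm, 11 g, lying in the scoop at the start; origin at the middle of its underside
- chip3: one of six angular grey diorite chips, about 17 x 16 x 12 mm, 11 g, lying in the scoop at the start; origin at the middle of its underside
- chip4: one of six angular grey diorite chips, about 17 x 16 x 12 mm, 11 g, lying in the scoop at the start; origin at the middle of its underside
- chip5: one of six angular grey diorite chips, about 17 x 16 x 12 mm, 11 g, lying in the scoop at the start; origin at the middle of its underside
- core: piece of mottled diorite drill core standing on end, 48 mm diameter, 90 mm high, origin under its centre; leave alone
- chalk_holder: cream chalk block holder, 45 x 100 x 32 mm, three chalk stubs to 44 mm high; origin under its centre; leave alone
- scale_bar: green plastic scale bar lying flat, 22 x 150 x 6 mm; origin under its centre; leave alone
- compass: round brass compass lying flat, 64 mm diameter, 14 mm high, small ring at one side; origin under its centre; leave alone
Things that resemble listed ones, but are neither listed nor needed, are in the scene too. Of the things like the scoop, leave any that is green or red; of the rest the larger one is meant.

How it is judged:
By the outcome, as a careful person would: the job done as asked, in the order asked, and still so for the second after the job is handed in, while the arm keeps its last pose, push and grip.
It also fails if it takes over 67 s, if anything falls off the work surface, if the arm or the gripper's body presses on something with over 40 N, if the wrist force passes 120 N, or if a joint passes its speed limit or range.

ROBOT

A 6-joint arm with a two-finger parallel gripper is mounted at the origin on the work surface. World frame = base frame: x ahead of the robot, y to its left, z up, the work surface at z = 0. Lengths are in m, angles in rad, forces in N, time in s.
With the tool pointing down it reaches from about 0.375 to 0.9 m from the base axis. Payload 3.1 kg.
Tool frame: the origin (TCP) lies between the finger pads; the fingertips stand 25 mm ahead of it and the grasp point (between the pads) lies 6 mm ahead of it; y points along the fingers, x is the direction in which the jaws open and shut, and the axes are right-handed (so a half turn about y gives the same grasp; the last joint's range is limited). The gripper opens to 87 mm and grips with 3 to 60 N. Pads are 19 mm wide; open, the fingers measure 117 mm over their backs; the gripper's body (75 mm by 190 mm) begins 51 mm behind the grasp point.
Start: joints at [-1.379, 0.527, 1.433, -0, 1.181, -0.178], TCP at [0.226, -0.582, 0.222] pointing down, gripper open.
Joint ranges: [-3.08, 3.08], [-0.75, 2.2], [0.22, 2.44], [-1.43, 4.57], [0, 2.65], [-2.85, 2.85]. Speed limits (rad/s): [2.79, 2.79, 3.14, 3.14, 3.14, 3.14].

INTERFACE

Orientations are given as a unit quaternion [x, y, z, w].
In Python, from rig import robot gives the robot as it stands.
- The arm moves only by the tool carry_out, never from a script. Its argument "moves" is a list of rows, each a list of 7 numbers: the opening, from 0 (shut) to 1 (fully open), then the shift along the tool's x, y, z in cm, then the turn, a rotation vector about the tool's x, y, z in rad. In form: [[grip, x, y, z, rx, ry, rz], ...]. A call has 1 to 20 rows; each row is the pose to reach, as a shift and turn from the pose commanded when the call began, along the tool's axes at that moment; what a row does not reach only later rows make up. A row lasts 1/10 s, in which the tool goes at most 50 mm and 8.59 degrees, less where a joint would pass 70% of its speed; a pose out of reach is approached as far as the arm can. A call with a gripper value outside its range is refused whole. The fingers move at their own pace and stop on an object; "force" is the grip in N (left out, the last holds). Time passes only in rows, so rows that repeat a pose let the fingers close. It gives the time, the measured TCP pose, the force and the opening at its end, in the units of the state.
- robot.get_obs(): the state, without advancing time (a new reading comes with each control period).
- robot.camera(name): name is "scene" or "top" or "wrist"; returns the picture (400x640x3 uint8, red, green, blue); there is no depth.
- robot.camera_params(name): a dict with "fx", "fy", "cx", "cy" (pixels), "extrinsics" (4x4, takes a point from camera to world coordinates); the wrist camera has in their place "mount" (4x4, takes a point from camera to tool coordinates, whose origin is the TCP and whose axes are the tool frame's). Camera axes: x right, y down, z forward; pixel columns grow to the right and rows downward; lengths in m; the calibration is good to about 2 mm. A picture is of the moment at which its call begins: read the wrist's pose just before it. camera_params takes no time and is no camera call.
- robot.hand_in(): hands the job in, once; it reports no verdict.
The state is a dict: "time": time; "q": joint angles; "joint_velocities": joint speeds; "joint_torque": joint torques, N m; "position": TCP position; "tool_rot": TCP orientation; "ft_force": force on the tool from outside, world axes, zero at the start; "moment": the same for the moment, N m; "grip_width": finger opening in m.
Only numpy, scipy, OpenCV 4.12 (cv2) and the standard library are available. Lean on these libraries where they do the work, as an engineer would, in place of code of your own. Each camera call takes 0.05 s, during which the arm holds its last target.

## Working session

There is one attempt and no reset: what is moved stays moved. The work goes in short steps, Python scripts to look and compute and a tool call to move; the robot and the scene stay as the last step left them, time stands still between calls to the robot, and variables do not carry over. Pictures are saved under pics/ and viewed, and the job is handed in when it is done.

Besides the shell and the picture viewer there is one more tool, called after ">>>" by a JSON object that holds its "api" and its "payload". carry_out: Moves the arm, as the interface text tells. Its arguments: {"type":"object","properties":{"moves":{"type":"array"},"force":{"type":"number"}},"required":["moves"]}

```bash
ls; mkdir -p pics; python3 - <<'E'
from rig import robot
import cv2, numpy as np
np.set_printoptions(precision=4,suppress=True)
print(robot.get_obs())
for n in ["scene","top","wrist"]:
    im=robot.camera(n); cv2.imwrite(f"pics/{n}0.png",im[:,:,::-1])
    print(n,robot.camera_params(n))
E
```

```text
pics
{'time': 0.0, 'q': array([-1.3785,  0.5285,  1.4339,  0.    ,  1.1814, -0.1785]), 'joint_velocities': array([ 0.0011,  0.0008,  0.0007,  0.0029, -0.001 , -0.0007]), 'joint_torque': array([ -0.0009, -44.0046, -17.6593,   0.0634,   0.0583,  -0.0002]), 'position': array([ 0.2264, -0.5818,  0.2212]), 'tool_rot': array([-0.5831,  0.3998, -0.3987,  0.5841]), 'ft_force': array([ 0.2234, -0.1563, -0.2829]), 'moment': array([-0.021 , -0.0446, -0.0194]), 'grip_width': 0.08705231763341072}
scene {'fx': 395.8494781186032, 'fy': 395.8494781186032, 'cx': 317.34144129680897, 'cy': 198.69646324384715, 'extrinsics': array([[ 0.3762,  0.6907, -0.6176,  1.1937],
       [ 0.9264, -0.2696,  0.2628, -0.3088],
       [ 0.015 , -0.671 , -0.7413,  0.8784],
       [ 0.    ,  0.    ,  0.    ,  1.    ]])}
top {'fx': 494.75994334120867, 'fy': 494.75994334120867, 'cx': 315.5306917681546, 'cy': 198.55220084561196, 'extrinsics': array([[ 0.0211, -0.9959,  0.0877,  0.4005],
       [-0.9998, -0.0205,  0.0071, -0.0062],
       [-0.0052, -0.0879, -0.9961,  1.2206],
       [ 0.    ,  0.    ,  0.    ,  1.    ]])}
wrist {'fx': 301.7921887000096, 'fy': 301.7921887000096, 'cx': 320.57277697639665, 'cy': 201.21510806057339, 'mount': array([[ 1.    , -0.0013, -0.0002, -0.0002],
       [-0.0001, -0.2434,  0.9699, -0.1631],
       [-0.0013, -0.9699, -0.2434,  0.0656],
       [ 0.    ,  0.    ,  0.    ,  1.    ]])}
```

View images.

View pics/scene0.png

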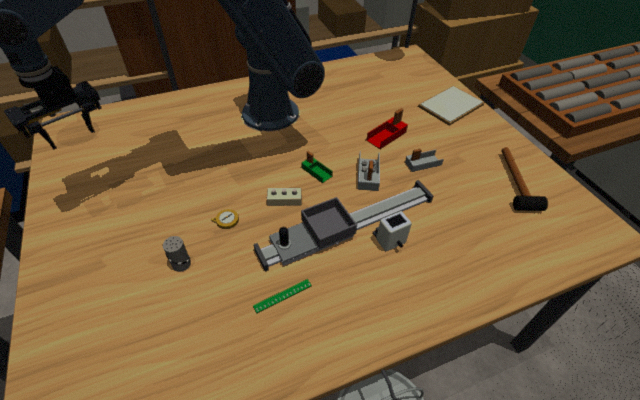

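View pics/top0.png

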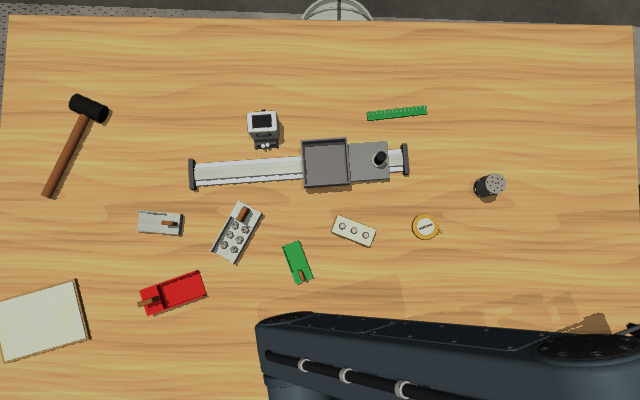

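View pics/wrist0.png

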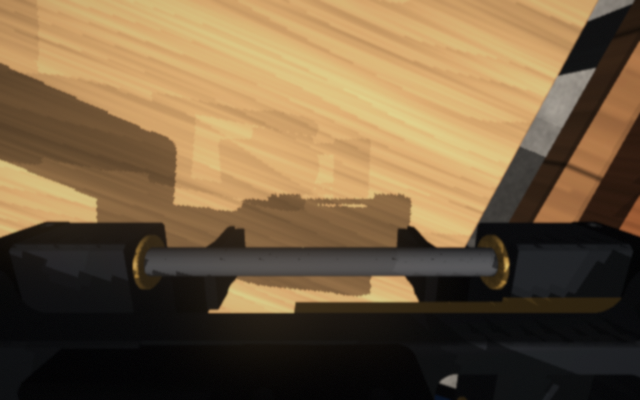

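```bash
python3 - <<'E'
import cv2
t=cv2.imread("pics/top0.png"); s=cv2.imread("pics/scene0.png")
def crop(im,x0,x1,y0,y1,k,n):
    cv2.imwrite(n,cv2.resize(im[y0:y1,x0:x1],None,fx=k,fy=k,interpolation=cv2.INTER_CUBIC))
crop(t,200,280,190,280,6,"pics/t_scoop.png")
crop(t,180,420,100,200,3.3,"pics/t_rail.png")
crop(s,240,440,170,280,4,"pics/s_rail.png")
crop(s,340,400,140,200,8,"pics/s_scoop.png")
E
```

```text
(no output)
```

View pics/t_scoop.png

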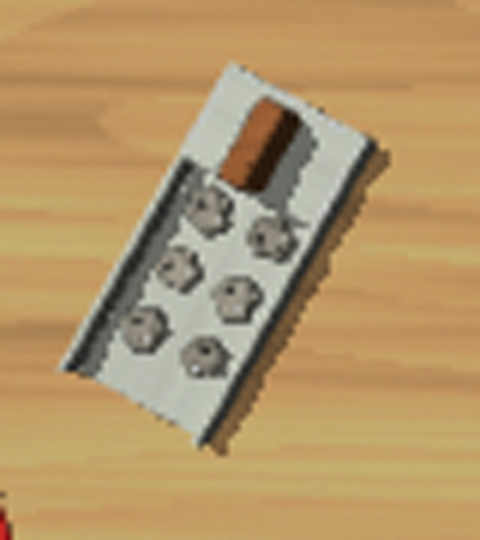

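View pics/t_rail.png

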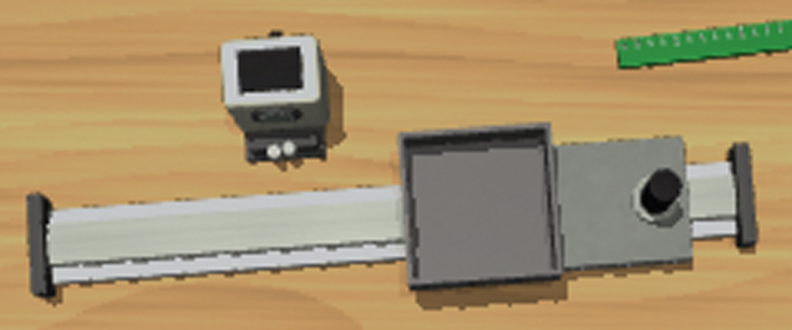

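View pics/s_rail.png

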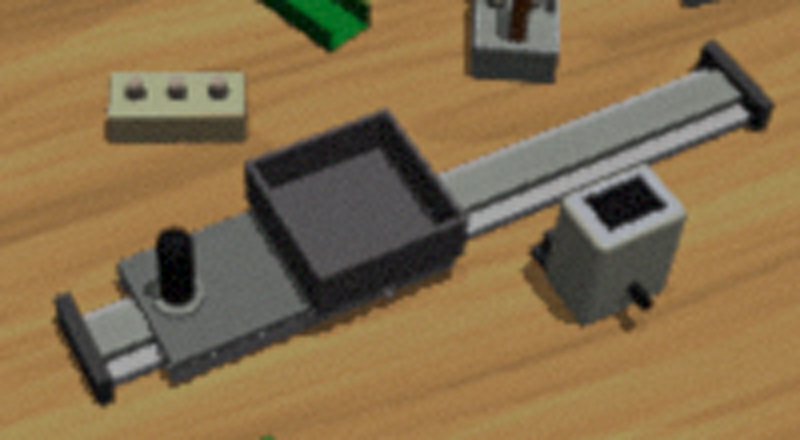

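View pics/s_scoop.png

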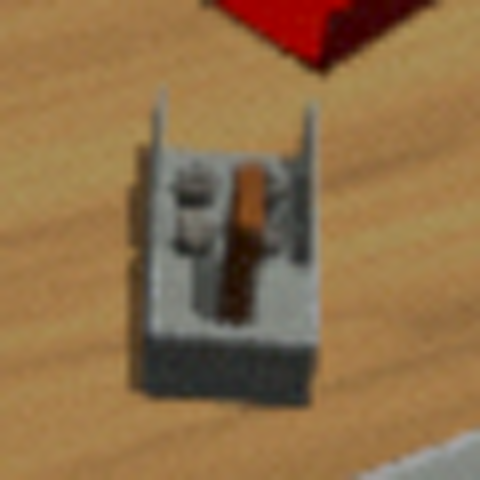

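```bash
cat > h.py <<'E'
import numpy as np, json, cv2
from scipy.optimize import least_squares
from scipy.spatial.transform import Rotation as R
np.set_printoptions(precision=4,suppress=True)
from rig import robot
P={n:robot.camera_params(n) for n in("scene","top","wrist")}
def ray(n,uv,T=None):
    p=P[n]; T=p["extrinsics"] if T is None else T
    d=T[:3,:3]@np.array([(uv[0]-p["cx"])/p["fx"],(uv[1]-p["cy"])/p["fy"],1.]); return T[:3,3],d
def onz(n,uv,z,T=None):
    o,d=ray(n,uv,T); return o+d*(z-o[2])/d[2]
def tri(rs):
    A=0;b=0
    for o,d in rs:
        d=d/np.linalg.norm(d);M=np.eye(3)-np.outer(d,d);A=A+M;b=b+M@o
    x=np.linalg.solve(A,b); return x,[np.linalg.norm((np.eye(3)-np.outer(d,d)/(d@d))@(x-o))for o,d in rs]
def proj(n,X,T=None):
    p=P[n]; T=p["extrinsics"] if T is None else T
    c=T[:3,:3].T@(np.asarray(X)-T[:3,3]); return np.array([p["fx"]*c[0]/c[2]+p["cx"],p["fy"]*c[1]/c[2]+p["cy"]])
def wT(o=None):
    o=o or robot.get_obs(); T=np.eye(4);T[:3,:3]=R.from_quat(o["tool_rot"]).as_matrix();T[:3,3]=o["position"]; return T@P["wrist"]["mount"]
E
python3 - <<'E'
from h import *
tr=lambda x,y:(180+x/3.3,100+y/3.3)
ts=lambda x,y:(200+x/6,190+y/6)
sr=lambda x,y:(240+x/4,170+y/4)
ss=lambda x,y:(340+x/8,140+y/8)
print("tool R",R.from_quat(robot.get_obs()["tool_rot"]).as_matrix())
for n,p in dict(bl=(232,65),br=(373,140),ml=(65,368),mr=(203,440)).items(): print("scoop",n,onz("top",ts(*p),.035))
print("fin top tri",tri([ray("top",ts(250,142)),ray("scene",ss(250,195))]))
print("br tri",tri([ray("top",ts(373,140)),ray("scene",ss(150,340))]), tri([ray("top",ts(232,65)),ray("scene",ss(315,345))]))
for n,p in dict(a=(400,133),b=(550,124),c=(563,270),d=(408,280)).items(): print("rim",n,onz("top",tr(*p),.07))
for n,p in dict(L=(312,307),R=(465,218),T=(388,112),l=(248,165)).items(): print("rim sc",n,onz("scene",sr(*p),.07))
print("knob top tri",tri([ray("top",tr(662,185)),ray("scene",sr(175,235))]))
print("head top corners",[onz("top",tr(*p),.09)for p in((222,42),(320,38),(326,98),(226,107))])
print("head top corners",[onz("scene",sr(*p),.09)for p in((560,210),(650,165),(685,212),(598,250))])
print("stops",[onz("top",tr(*p),.022)for p in((37,195),(48,297),(740,145),(748,243))])
E
```

```text
tool R [[ 0.3624 -0.0003  0.932 ]
 [-0.932   0.0017  0.3624]
 [-0.0017 -1.      0.0003]]
scoop bl [0.4956 0.187  0.035 ]
scoop br [0.4666 0.1295 0.035 ]
scoop ml [0.3734 0.2492 0.035 ]
scoop mr [0.3461 0.1933 0.035 ]
fin top tri (array([0.4625, 0.1719, 0.0833]), [np.float64(0.0007546123415556714), np.float64(0.00075461234155584)])
br tri (array([0.468 , 0.1324, 0.0267]), [np.float64(0.0021645863259782574), np.float64(0.0021645863259781815)]) (array([0.4963, 0.1886, 0.0303]), [np.float64(0.0008849292495887201), np.float64(0.0008849292495886851)])
rim a [0.6391 0.0386 0.07  ]
rim b [ 0.6477 -0.0685  0.07  ]
rim c [ 0.5428 -0.0794  0.07  ]
rim d [0.5334 0.0304 0.07  ]
rim sc L [ 0.67   -0.0812  0.07  ]
rim sc R [0.6412 0.0382 0.07  ]
rim sc T [0.5377 0.0294 0.07  ]
rim sc l [ 0.5474 -0.0775  0.07  ]
knob top tri (array([ 0.6015, -0.1463,  0.0912]), [np.float64(1.3523532404068993e-05), np.float64(1.3523532403995457e-05)])
head top corners [array([0.6976, 0.1651, 0.09  ]), array([0.7018, 0.0959, 0.09  ]), array([0.6589, 0.0905, 0.09  ]), array([0.651 , 0.1607, 0.09  ])]
head top corners [array([0.6712, 0.0891, 0.09  ]), array([0.6594, 0.1621, 0.09  ]), array([0.702 , 0.1629, 0.09  ]), array([0.7084, 0.0961, 0.09  ])]
stops [array([0.5969, 0.3091, 0.022 ]), array([0.5209, 0.2977, 0.022 ]), array([ 0.645 , -0.2125,  0.022 ]), array([ 0.5717, -0.2188,  0.022 ])]
```

```bash
cat >> h.py <<'E'
def save_kin():
    o=robot.get_obs()
    with open("kin.jsonl","a") as f: f.write(json.dumps([list(map(float,o["q"])),list(map(float,o["position"])),list(map(float,o["tool_rot"]))])+"\n")
    return o
def Rdown(hd):  # tool x heading hd, y down
    x=np.array([np.cos(hd),np.sin(hd),0]);y=np.array([0,0,-1.]);return np.column_stack([x,y,np.cross(x,y)])
def rel(pos,Rt,base=None):
    """row numbers from base pose (pos,R), default measured"""
    if base is None:
        o=robot.get_obs(); base=(o["position"],R.from_quat(o["tool_rot"]).as_matrix())
    t=base[1].T@(np.asarray(pos)-base[0])*100; r=R.from_matrix(base[1].T@Rt).as_rotvec()
    return np.round(np.r_[t,r],3)
E
python3 - <<'E'
from h import *
save_kin()
d=np.radians
print(rel([.5,-.2,.25],Rdown(d(-5))))
print(rel([.52,.14,.25],Rdown(d(62.7))))
E
```

```text
[-25.689  -2.806  39.343  -0.001  -1.113  -0.001]
[-56.653  -2.75   53.527  -0.002  -2.294  -0.001]
```

>>> {"api": "carry_out", "payload": {"moves": [[1, -25.7, -2.8, 39.3, 0, -1.11, 0], [1, -25.7, -2.8, 39.3, 0, -1.11, 0], [1, -25.7, -2.8, 39.3, 0, -1.11, 0], [1, -25.7, -2.8, 39.3, 0, -1.11, 0], [1, -25.7, -2.8, 39.3, 0, -1.11, 0], [1, -25.7, -2.8, 39.3, 0, -1.11, 0], [1, -25.7, -2.8, 39.3, 0, -1.11, 0], [1, -25.7, -2.8, 39.3, 0, -1.11, 0], [1, -56.6, -2.8, 53.5, 0, -2.295, 0], [1, -56.6, -2.8, 53.5, 0, -2.295, 0], [1, -56.6, -2.8, 53.5, 0, -2.295, 0], [1, -56.6, -2.8, 53.5, 0, -2.295, 0], [1, -56.6, -2.8, 53.5, 0, -2.295, 0], [1, -56.6, -2.8, 53.5, 0, -2.295, 0], [1, -56.6, -2.8, 53.5, 0, -2.295, 0], [1, -56.6, -2.8, 53.5, 0, -2.295, 0], [1, -56.6, -2.8, 53.5, 0, -2.295, 0], [1, -56.6, -2.8, 53.5, 0, -2.295, 0]]}}

```text
time: 1.95
position: [0.5196, 0.1401, 0.2498]
tool_rot: [0.603, 0.369, -0.369, -0.603]
ft_force: [-0.7, -0.5, -0.0]
grip_width: 0.0873
```

```bash
python3 - <<'E'
from h import *
o=save_kin(); print(o["time"],o["q"],o["position"],R.from_quat(o["tool_rot"]).as_matrix())
T=wT(o)
im=robot.camera("wrist"); cv2.imwrite("pics/w1.png",im[:,:,::-1]); np.save("T1.npy",T)
E
```

```text
1.95 [ 0.0558  0.3775  1.6172 -0.0006  1.1476 -1.0414] [0.5196 0.1401 0.2498] [[ 0.4559 -0.0008 -0.8901]
 [ 0.8901 -0.0006  0.4559]
 [-0.0009 -1.      0.0004]]
```

View pics/w1.png

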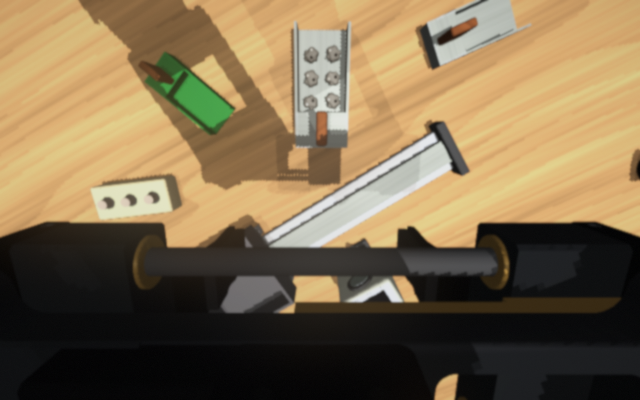

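```bash
python3 - <<'E'
import cv2
t=cv2.imread("pics/w1.png")
cv2.imwrite("pics/w1c.png",cv2.resize(t[10:160,280:365],None,fx=4*.95,fy=4*.95,interpolation=cv2.INTER_CUBIC))
E
```

```text
(no output)
```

View pics/w1c.png

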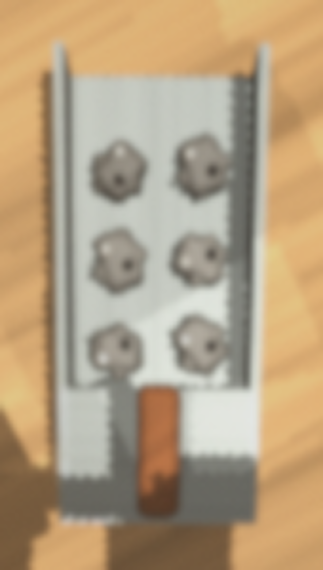

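```bash
python3 - <<'E'
from h import *
T=np.load("T1.npy")
c=lambda x,y:(280+x/3.8,10+y/3.8)
for p in [(57,522),(255,522),(58,42),(266,42)]: print(onz("wrist",c(*p),.035,T))
print("fin",onz("wrist",c(159.5,452),.088,T), tri([ray("wrist",c(159.5,452),T),ray("top",(241.7,213.7)),ray("scene",(371.2,164.4))]))
print("fin ends",onz("wrist",c(159.5,389),.088,T),onz("wrist",c(159.5,515),.088,T))
E
```

```text
[0.4689 0.1299 0.035 ]
[0.4984 0.1872 0.035 ]
[0.3459 0.1967 0.035 ]
[0.374  0.2514 0.035 ]
fin [0.4639 0.1697 0.088 ] (array([0.4633, 0.1708, 0.0844]), [np.float64(0.0012443544678476023), np.float64(0.0012299005805739341), np.float64(0.0010863797806056768)])
fin ends [0.4491 0.1773 0.088 ] [0.4791 0.1619 0.088 ]
```

>>> {"api": "carry_out", "payload": {"moves": [[1, 0, -6, 0, -0.15, 0, 0], [1, 0, -6, 0, -0.3, 0, 0], [1, 0, -6, 0, -0.45, 0, 0], [1, 0, -6, 0, -0.5, 0, 0]]}}

```text
time: 2.4
position: [0.5172, 0.1374, 0.3097]
tool_rot: [0.735, 0.447, -0.265, -0.435]
ft_force: [-0.7, -0.0, -0.9]
grip_width: 0.0868
```

```bash
python3 - <<'E'
from h import *
o=save_kin(); print(o["q"],o["position"],R.from_quat(o["tool_rot"]).as_matrix())
E
```

```text
[ 0.2316  0.2047  1.8126 -0.4597  0.7855 -0.5896] [0.5172 0.1374 0.3097] [[ 0.4594  0.4264 -0.7792]
 [ 0.8882 -0.2219  0.4023]
 [-0.0013 -0.8769 -0.4806]]
```

>>> {"api": "carry_out", "payload": {"moves": [[1, 0, 0, 0, 0.15, 0, -0.15], [1, 0, 0, 0, 0.3, 0, -0.3], [1, 0, 0, 0, 0.45, 0, -0.4], [1, 0, 0, 0, 0.5, 0, -0.5], [1, 0, 0, 0, 0.5, 0, -0.5]]}}

```text
time: 2.9
position: [0.5205, 0.1369, 0.3116]
tool_rot: [-0.489, -0.532, 0.252, 0.644]
ft_force: [0.3, -0.2, -1.5]
grip_width: 0.0869
```

```bash
python3 - <<'E'
from h import *
o=save_kin(); print(o["q"],o["position"],R.from_quat(o["tool_rot"]).as_matrix())
E
```

```text
[-0.2084  0.2296  1.7506  0.501   1.0964 -1.6371] [0.5205 0.1369 0.3116] [[ 0.3075  0.1946 -0.9314]
 [ 0.8443  0.3956  0.3614]
 [ 0.4388 -0.8976 -0.0426]]
```

```bash
cat > kin.py <<'E'
from h import *
def Ry(a): return R.from_euler('y',a).as_matrix()
def Rz(a): return R.from_euler('z',a).as_matrix()
F=np.column_stack([[-1,0,0],[0,0,1],[0,1,0]]).astype(float) # tool axes in z'-frame
def fk(q,p,s4=1):
    d1,dx,dy,L2,L3,e2,t,dy2=p
    A=Rz(q[0]); x=A@np.array([dx,dy,d1]); A=A@Ry(q[1]); x=x+A@np.array([0,0,L2]); A=A@Ry(q[2]); x=x+A@np.array([e2,0,L3])
    A=A@Rz(s4*q[3])@Ry(q[4]); x=x+A@np.array([0,dy2,t]); A=A@Rz(q[5])@F
    return x,A
def load(): return [tuple(map(np.array,json.loads(l))) for l in open("kin.jsonl")]
def fit(s4=1):
    D=load()
    p0=np.array([.3,0.,.11,.4,.35,0.,.25,0.])
    f=lambda p: np.concatenate([fk(q,p,s4)[0]-x for q,x,r in D]+[.003*(p-p0)])
    s=least_squares(f,p0); return s.x,s.fun[:-8].reshape(-1,3)
LO=np.array([-3.08,-.75,.22,-1.43,0,-2.85]);HI=np.array([3.08,2.2,2.44,4.57,2.65,2.85])
def ik(pos,Rt,p,q0,s4=1):
    def f(q):
        x,A=fk(q,p,s4); return np.r_[10*(x-pos),R.from_matrix(A.T@Rt).as_rotvec()]
    s=least_squares(f,np.clip(q0,LO+.001,HI-.001),bounds=(LO,HI)); return s.x,np.abs(s.fun).max()
E
python3 - <<'E'
from kin import *
D=load()
for s4 in(1,-1):
    p,r=fit(s4); print(s4,p,"\n",r*1000)
    for q,x,rr in D: print(np.linalg.norm((R.from_matrix(fk(q,p,s4)[1]).inv()*R.from_quat(rr)).as_rotvec()))
E
```

```text
1 [ 0.2732 -0.      0.111   0.5881  0.3914  0.1133  0.3058  0.    ] 
 [[-0.0013  0.0118 -0.003 ]
 [ 0.0096  0.0015  0.0004]
 [ 0.0117  0.0072 -0.0036]
 [-0.0119 -0.0039  0.0064]]
5.978733960281817e-16
3.925231146709438e-16
2.789400827296865e-16
5.147892387644517e-16
-1 [-2.5248  1.5038  0.135   0.4176 -1.8699 -1.566  -0.2301 -0.0232] 
 [[ -5.2316  31.1747   5.1285]
 [ 70.9957   4.8333  40.2565]
 [-49.9194  15.9653 -13.2197]
 [ -0.696  -29.1684 -32.1398]]
8.079993189028035e-06
0.0011592989972958518
0.9194799305896956
1.00201747100607
```

```bash
cat > plan.py <<'E'
from kin import *
p,_=fit()
C=np.array([.591,-.020])
OA=np.column_stack([[0,1,0],[0,0,-1],[-1,0,0]]).astype(float); OB=np.column_stack([[0,-1,0],[0,0,-1],[1,0,0]]).astype(float)
def scoop2tool(S,X,O):  # scoop rot, position of origin
    return X+S@np.array([.047,0,.070]), S@O
def pourpose(h,th,O,z=.07,off=.015,pivot=np.array([-.07,0,0])):
    S=Rz(h)@Ry(-th); M=np.array([*(C+off*np.array([np.cos(h),np.sin(h)])),z]); return scoop2tool(S,M-S@pivot,O)
E
python3 - <<'E'
from plan import *
d=np.radians
for nm,O in(("A",OA),("B",OB)):
    X=np.array([.4637,.17,0])-Rz(d(-27.5))@np.array([.047,0,0])
    q,e=ik(*scoop2tool(Rz(d(-27.5)),X,O),p,np.array([.1,.4,1.7,0,1.1,-1 if nm=="A" else 2]));print(nm,"grasp",q,e)
    for h in range(-270,90,15):
        best=None
        for seed in ([.1,.5,1.5,0,1.5,0],[.1,.5,1.5,0,1.5,2],[.1,.5,1.5,0,1.5,-2],[0,.5,1.5,1,1.5,0],[0,.5,1.5,-1,1.5,0],[0,.5,1.5,3,1,0],[0,.5,1.5,3,1,2],[0,.5,1.5,3,1,-2],[0,.5,1.5,2,1,2]):
            q,e=ik(*pourpose(d(h),d(68),O),p,np.array(seed,float))
            if e<1e-4:
                m=min((q-LO).min(),(HI-q).min(),q[4]*1.0)
                if best is None or m>best[0]: best=(m,q)
        if best is not None: print(nm,h,round(best[0],2),best[1])
E
```

```text
A grasp [ 0.1247  0.607   1.8867 -0.      0.6479 -0.9661] 1.5609126991865566e-11
A -270 0.63 [-0.6498  0.8452  1.45    0.8471  1.7435  2.2209]
A -255 0.65 [-0.5755  0.909   1.2652  0.7259  1.9332  2.2013]
A -240 0.54 [-0.4947  0.9717  1.0941  0.6044  2.1137  2.1405]
A -225 0.38 [-0.41    1.0286  0.9444  0.4623  2.2746  2.0293]
A -210 0.25 [-0.3231  1.0745  0.8263  0.2773  2.4012  1.8539]
A -195 0.18 [-0.2357  1.104   0.7515  0.039   2.4724  1.6112]
A -180 0.18 [-0.1491  1.1123  0.7303 -0.223   2.4697  1.3389]
A -165 0.26 [-0.0645  1.0982  0.766  -0.4517  2.3926  1.1033]
A -150 0.39 [ 0.0164  1.064   0.8531 -0.6225  2.2591  0.9378]
A -135 0.56 [ 0.0919  1.0147  0.9804 -0.751   2.0892  0.8357]
A -120 0.57 [ 0.1596  0.9559  1.1366 -0.8621  1.8974  0.7814]
A -105 0.45 [ 0.216   0.8924  1.3119 -0.9782  1.693   0.7655]
A -90 0.31 [ 0.2563  0.8291  1.4992 -1.1204  1.4841  0.7877]
A -75 0.12 [ 0.2731  0.7708  1.6926 -1.3143  1.2816  0.8572]
A -45 0.29 [0.1841 0.6947 2.074  4.281  1.0004 1.2058]
A -30 0.2 [0.0404 0.6933 2.2423 3.7642 1.0158 1.4418]
A -15 0.07 [-0.184   0.7169  2.3668  3.2214 
[... 1156 characters left out ...]
 0.8924  1.3119 -0.9782  1.693  -2.3761]
B -90 0.31 [ 0.2563  0.8291  1.4992 -1.1204  1.4841 -2.3539]
B -75 0.12 [ 0.2731  0.7708  1.6926 -1.3143  1.2816 -2.2844]
B -45 0.29 [ 0.1841  0.6947  2.074   4.281   1.0004 -1.9358]
B -30 0.2 [ 0.0404  0.6933  2.2423  3.7642  1.0158 -1.6998]
B -15 0.07 [-0.184   0.7169  2.3668  3.2214  1.1291 -1.5758]
B 0 0.03 [-0.4426  0.7309  2.4065  2.6983  1.183  -1.5688]
B 15 0.1 [-0.6442  0.7098  2.341   2.2039  1.1319 -1.4918]
B 30 0.24 [-0.7492  0.6908  2.2018  1.7619  1.1262 -1.3068]
B 45 0.41 [-0.7782  0.6998  2.0268  1.4157  1.218  -1.1267]
B 60 0.6 [-0.7599  0.7342  1.8368  1.1672  1.3715 -1.0054]
B 75 0.8 [-0.7134  0.7851  1.6424  0.987   1.5527 -0.9405]
```

```bash
python3 - <<'E'
from plan import *
d=np.radians
print(rel([.4637,.170,.15],Rdown(d(62.5))))
E
```

```text
[-6.048 14.711  7.176  0.017  0.118  0.456]
```

>>> {"api": "carry_out", "payload": {"moves": [[1, -6.05, 14.7, 7.18, 0.017, 0.118, 0.456], [1, -6.05, 14.7, 7.18, 0.017, 0.118, 0.456], [1, -6.05, 14.7, 7.18, 0.017, 0.118, 0.456], [1, -6.05, 14.7, 7.18, 0.017, 0.118, 0.456], [1, -6.05, 14.7, 7.18, 0.017, 0.118, 0.456], [1, -6.05, 14.7, 7.18, 0.017, 0.118, 0.456], [1, -6.05, 14.7, 7.18, 0.017, 0.118, 0.456]]}}

```text
time: 3.6
position: [0.4646, 0.1698, 0.1502]
tool_rot: [0.606, 0.366, -0.367, -0.603]
ft_force: [-0.4, -0.3, 0.1]
grip_width: 0.0869
```

```bash
python3 - <<'E'
from plan import *
d=np.radians
o=save_kin();print(o["position"],rel([.4637,.170,.07],Rdown(d(62.5))))
T=wT(o); im=robot.camera("wrist"); cv2.imwrite("pics/w2.png",im[:,:,::-1])
s=robot.camera("scene"); cv2.imwrite("pics/s2.png",cv2.resize(s[100:220,300:460,::-1],None,fx=4,fy=4))
E
```

```text
[0.4646 0.1698 0.1502] [ 0.003  8.017  0.116  0.003 -0.001 -0.003]
```

View pics/s2.png

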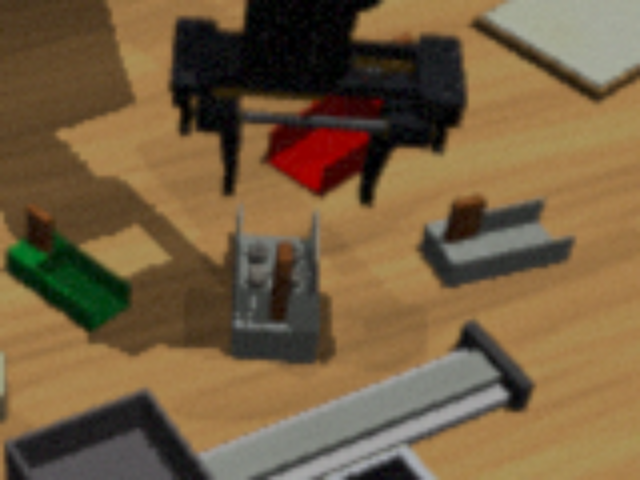

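View pics/w2.png

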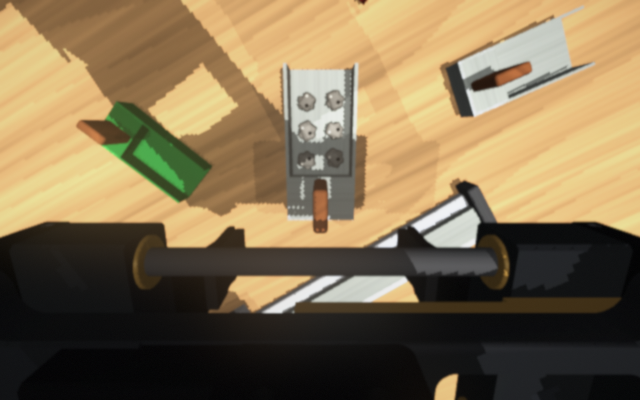

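```bash
python3 - <<'E'
from plan import *
T=wT()
for dx in(-.018,0,.018): print(proj("wrist",np.array([.4637,.17,.088])+Rz(np.radians(-27.5))@[dx,0,0],T))
E
```

```text
[320.8519 190.0116]
[320.9033 212.6656]
[320.9528 234.4771]
```

>>> {"api": "carry_out", "payload": {"moves": [[1, 0, 3, 0.1, 0, 0, 0], [1, 0, 6, 0.1, 0, 0, 0], [1, 0, 8, 0.1, 0, 0, 0], [1, 0, 8, 0.1, 0, 0, 0], [0, 0, 8, 0.1, 0, 0, 0], [0, 0, 8, 0.1, 0, 0, 0], [0, 0, 8, 0.1, 0, 0, 0], [0, 0, 8, 0.1, 0, 0, 0], [0, 0, 8, 0.1, 0, 0, 0], [0, 0, 8, 0.1, 0, 0, 0], [0, 0, 8, 0.1, 0, 0, 0]], "force": 30}}

```text
time: 4.8
position: [0.4617, 0.1711, 0.0687]
tool_rot: [0.605, 0.366, -0.369, -0.603]
ft_force: [-0.8, -0.0, -0.4]
grip_width: 0.0389
```

>>> {"api": "carry_out", "payload": {"moves": [[0, 0, 0, 0, 0, 0, 0], [0, 0, 0, 0, 0, 0, 0], [0, 0, 0, 0, 0, 0, 0], [0, 0, 0, 0, 0, 0, 0], [0, 0, 0, 0, 0, 0, 0], [0, 0, 0, 0, 0, 0, 0]], "force": 60}}

```text
time: 5.4
position: [0.4616, 0.171, 0.0685]
tool_rot: [0.605, 0.366, -0.369, -0.603]
ft_force: [0.4, 0.7, -1.1]
grip_width: 0.0114
```

```bash
python3 - <<'E'
from plan import *
o=robot.get_obs();print(o["position"],R.from_quat(o["tool_rot"]).as_matrix(),o["grip_width"],o["ft_force"],o["moment"])
E
```

```text
[0.4616 0.171  0.0685] [[ 0.4608 -0.0024 -0.8875]
 [ 0.8875 -0.0048  0.4608]
 [-0.0053 -1.     -0.    ]] 0.011376694089267059 [ 0.3685  0.6963 -1.0925] [ 0.1052 -0.174  -0.0203]
```

>>> {"api": "carry_out", "payload": {"moves": [[0, 0, -0.5, 0, 0, 0, 0], [0, 0, -1.5, 0, 0, 0, 0], [0, 0, -3, 0, 0, 0, 0], [0, 0, -5, 0, 0, 0, 0], [0, 0, -8, 0, 0, 0, 0], [0, 0, -11, 0, 0, 0, 0], [0, 0, -13, 0, 0, 0, 0], [0, 0, -13, 0, 0, 0, 0]]}}

```text
time: 6.2
position: [0.4639, 0.1721, 0.2018]
tool_rot: [0.606, 0.368, -0.366, -0.602]
ft_force: [-0.4, -0.4, -2.2]
grip_width: 0.0117
```

```bash
python3 - <<'E'
from plan import *
o=robot.get_obs();print(o["position"],o["grip_width"],o["ft_force"],o["moment"])
s=robot.camera("scene"); cv2.imwrite("pics/s3.png",cv2.resize(s[60:220,260:460,::-1],None,fx=4,fy=3.5))
s=robot.camera("wrist"); cv2.imwrite("pics/w3.png",s[:,:,::-1])
E
```

```text
[0.4639 0.1721 0.2018] 0.011651659107315079 [-0.4155 -0.4269 -2.1877] [-0.0139 -0.2563  0.0452]
```

View pics/s3.png

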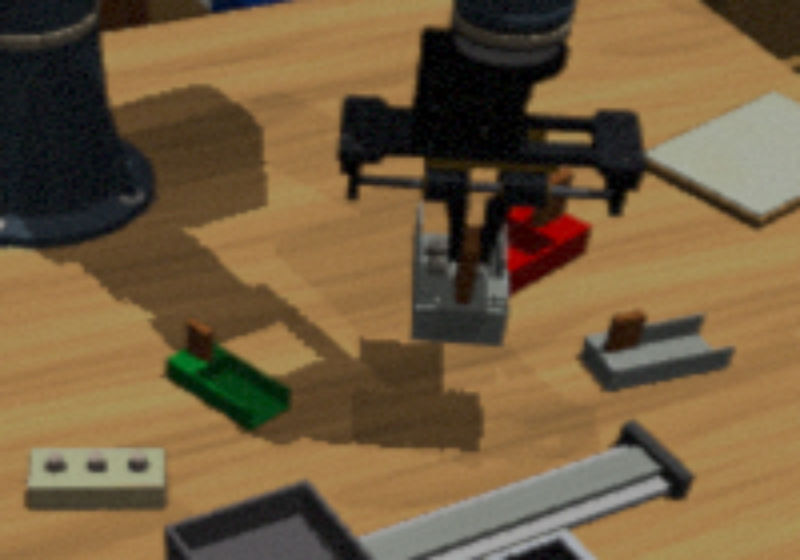

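View pics/w3.png

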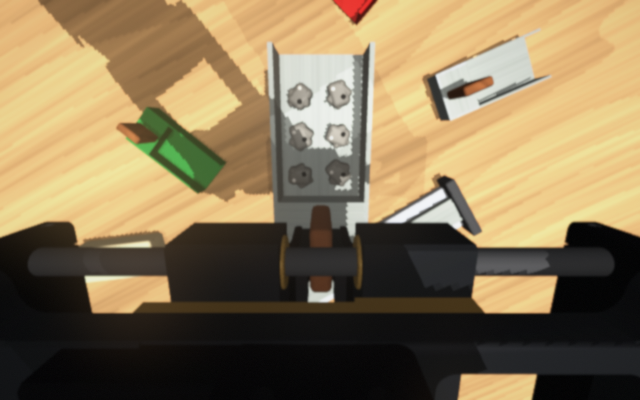

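```bash
python3 - <<'E'
from plan import *
M=P["wrist"]["mount"]
for X in [(-.07,.032,.035),(-.07,-.032,.035),(-.07,-.029,.003),(.03,.029,.035),(.03,-.029,.035)]:
    t=OA.T@(np.array(X)-[.047,0,.070]); c=M[:3,:3].T@(t-M[:3,3]); print(X,301.79*c[0]/c[2]+320.57,301.79*c[1]/c[2]+201.2)
d=np.radians
o=robot.get_obs();q=o["q"];base=(o["position"],R.from_quat(o["tool_rot"]).as_matrix())
h=d(-105)
# via: level above, heading -60 midway; then at tilt 30 above tray
S=Rz(h); 
for th,z in((0,.25),(20,.16),(35,.12),(50,.075),(68,.07)):
    pos,Rt=pourpose(h,d(th),OA,z=z); q,e=ik(pos,Rt,p,q); print(th,pos,rel(pos,Rt,base),q,round(e,5))
E
```

```text
(-0.07, 0.032, 0.035) 374.68000741393314 38.149422853056535
(-0.07, -0.032, 0.035) 267.26888633341684 38.30946111601051
(-0.07, -0.029, 0.003) 279.40891099741253 51.12225537056415
(0.03, 0.029, 0.035) 363.98821265890024 200.97199288166024
(0.03, -0.029, 0.035) 278.2597424515989 201.0830059796869
0 [ 0.5568 -0.1475  0.32  ] [-23.999 -11.991 -23.164   0.004   1.354  -0.004] [-0.4529  0.3626  1.4317  0.      1.3473 -0.1911] 0.0
20 [ 0.5649 -0.1176  0.2658] [-20.945  -6.586 -22.494  -0.29    1.34    0.232] [-0.2165  0.4553  1.4888 -0.3701  1.2363  0.1749] 0.0
35 [ 0.5727 -0.0883  0.2444] [-17.974  -4.467 -21.84   -0.51    1.31    0.409] [-0.0484  0.5625  1.4699 -0.6186  1.3118  0.4389] 0.0
50 [ 0.5815 -0.0553  0.2096] [-14.626  -1.002 -21.104  -0.728   1.263   0.584] [ 0.0924  0.7226  1.4242 -0.8101  1.4432  0.655 ] 0.0
68 [ 0.5926 -0.0141  0.2047] [-10.458  -0.531 -20.186  -0.988   1.183   0.793] [ 0.216   0.8928  1.3112 -0.9783  1.6931  0.7652] 0.0
```

>>> {"api": "carry_out", "payload": {"moves": [[0, -0.7, -0.4, -0.7, 0, 0.04, 0], [0, -1.9, -1, -1.9, 0, 0.11, 0], [0, -3.4, -1.7, -3.2, 0, 0.19, 0], [0, -4.8, -2.4, -4.6, 0, 0.27, 0], [0, -6.2, -3.1, -6, 0, 0.35, 0], [0, -7.7, -3.8, -7.4, 0, 0.43, 0], [0, -9.1, -4.6, -8.8, 0, 0.51, 0], [0, -10.8, -5.4, -10.4, 0, 0.61, 0], [0, -12.5, -6.2, -12.1, 0, 0.7, 0], [0, -14.2, -7.1, -13.7, 0, 0.8, 0], [0, -15.8, -7.9, -15.3, 0, 0.89, 0], [0, -17.3, -8.6, -16.7, 0, 0.97, 0], [0, -18.7, -9.4, -18.1, 0, 1.06, 0], [0, -20.2, -10.1, -19.5, 0, 1.14, 0], [0, -21.6, -10.8, -20.9, 0, 1.22, 0], [0, -22.8, -11.4, -22, 0, 1.29, 0], [0, -23.5, -11.8, -22.7, 0, 1.33, 0], [0, -24, -12, -23.2, 0, 1.354, 0], [0, -24, -12, -23.2, 0, 1.354, 0]]}}

```text
time: 8.2
position: [0.5575, -0.1484, 0.3192]
tool_rot: [0.703, -0.094, 0.092, -0.699]
ft_force: [-0.2, -0.4, -3.4]
grip_width: 0.0117
```

```bash
python3 - <<'E'
from plan import *
o=save_kin();print(o["position"],o["grip_width"],o["ft_force"],o["moment"])
T=wT(o)
s=robot.camera("wrist"); cv2.imwrite("pics/w4.png",s[:,:,::-1]); np.save("T4.npy",T)
d=np.radians
base=(o["position"],R.from_quat(o["tool_rot"]).as_matrix())
h=d(-105)
for th,z in((0,.25),(20,.16),(35,.12),(45,.075),(55,.07),(68,.07)):
    pos,Rt=pourpose(h,d(th),OA,z=z); print(th,pos,rel(pos,Rt,base))
E
```

```text
[ 0.5575 -0.1484  0.3192] 0.01167224024658439 [-0.2492 -0.3553 -3.431 ] [-0.1231 -0.0583 -0.0009]
0 [ 0.5568 -0.1475  0.32  ] [-0.086 -0.082  0.072  0.005 -0.001 -0.002]
20 [ 0.5649 -0.1176  0.2658] [-0.08   5.323  3.2   -0.344 -0.001 -0.002]
35 [ 0.5727 -0.0883  0.2444] [-0.08   7.442  6.242 -0.606 -0.001 -0.002]
45 [ 0.5785 -0.0666  0.2072] [-0.076 11.152  8.507 -0.78  -0.001 -0.003]
55 [ 0.5846 -0.0439  0.206 ] [-0.079 11.264 10.854 -0.955 -0.    -0.003]
68 [ 0.5926 -0.0141  0.2047] [-0.083 11.377 13.939 -1.182 -0.    -0.003]
```

View pics/w4.png

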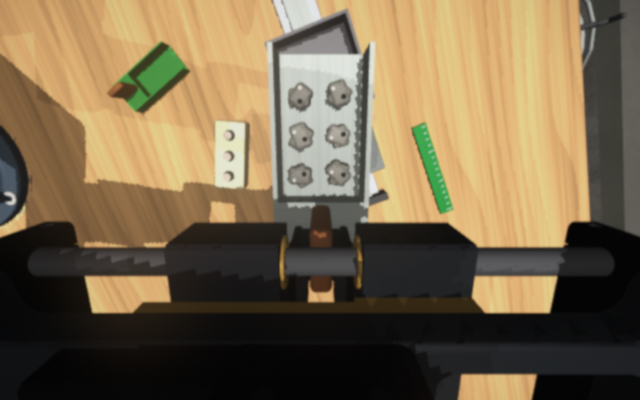

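>>> {"api": "carry_out", "payload": {"moves": [[0, 0, 1.5, 0.9, -0.1, 0, 0], [0, -0.1, 3.4, 2, -0.22, 0, 0], [0, -0.1, 5.3, 3.2, -0.344, 0, 0], [0, -0.1, 6.2, 4.6, -0.47, 0, 0], [0, -0.1, 7.4, 6.2, -0.606, 0, 0], [0, -0.1, 9, 7, -0.67, 0, 0], [0, -0.1, 11, 7.8, -0.73, 0, 0], [0, -0.1, 12, 8.5, -0.78, 0, 0], [0, -0.1, 12, 8.5, -0.78, 0, 0]]}}

```text
time: 9.15
position: [0.5771, -0.0628, 0.1958]
tool_rot: [0.916, -0.12, 0.046, -0.38]
ft_force: [0.2, -0.1, -2.4]
grip_width: 0.0113
```

```bash
python3 - <<'E'
from plan import *
o=save_kin();print(o["position"],o["grip_width"],o["ft_force"],o["moment"])
s=robot.camera("wrist"); cv2.imwrite("pics/w5.png",s[:,:,::-1])
s=robot.camera("scene"); cv2.imwrite("pics/s5.png",cv2.resize(s[100:280,240:440,::-1],None,fx=4,fy=3.3))
d=np.radians
base=(o["position"],R.from_quat(o["tool_rot"]).as_matrix())
h=d(-105)
for th,z in((45,.066),(50,.066),(55,.066),(60,.066),(65,.066),(70,.066)):
    pos,Rt=pourpose(h,d(th),OA,z=z); print(th,pos,rel(pos,Rt,base))
E
```

```text
[ 0.5771 -0.0628  0.1958] 0.01127581441243556 [ 0.1795 -0.0909 -2.3936] [ 0.7206 -0.2876 -0.0102]
45 [ 0.5785 -0.0666  0.1982] [ 0.233  0.06  -0.407 -0.001  0.008 -0.003]
50 [ 0.5815 -0.0553  0.2006] [ 0.235 -0.932  0.248 -0.088  0.008 -0.003]
55 [ 0.5846 -0.0439  0.202 ] [ 0.238 -1.864  0.988 -0.175  0.008 -0.002]
60 [ 0.5877 -0.0324  0.2023] [ 0.242 -2.728  1.806 -0.263  0.008 -0.002]
65 [ 0.5907 -0.021   0.2016] [ 0.246 -3.517  2.696 -0.35   0.008 -0.002]
70 [ 0.5938 -0.0096  0.1999] [ 0.252 -4.225  3.651 -0.437  0.008 -0.001]
```

View pics/w5.png

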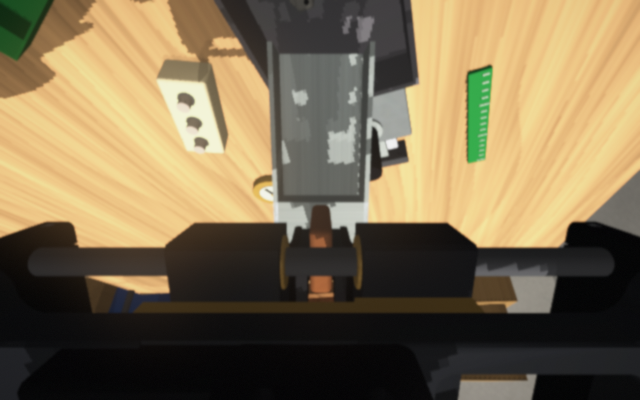

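View pics/s5.png

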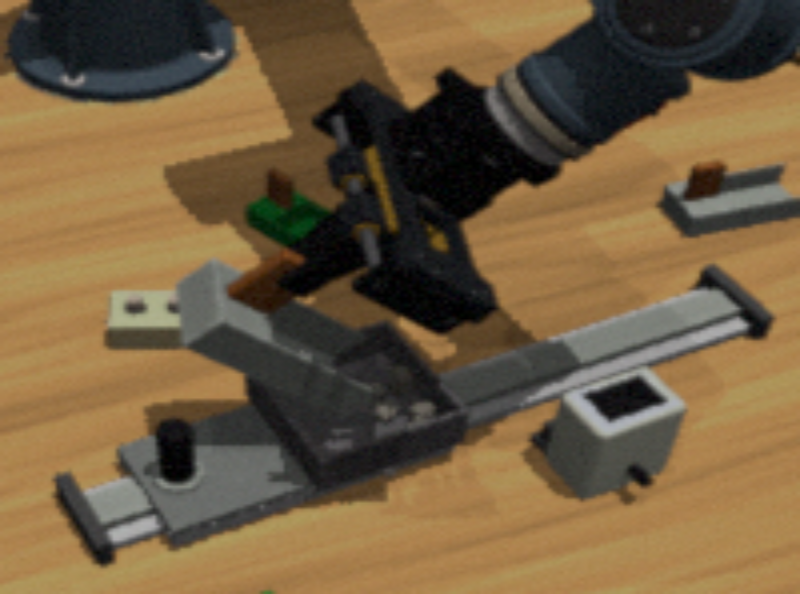

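>>> {"api": "carry_out", "payload": {"moves": [[0, 0, -0.9, 0.5, -0.09, 0, 0], [0, 0, -1.8, 1.2, -0.18, 0, 0], [0, 0, -2.8, 2, -0.27, 0, 0], [0, 0, -3.5, 2.7, -0.35, 0, 0], [0, 0, -3.5, 2.7, -0.35, 0, 0], [0, 0, -3.5, 2.7, -0.35, 0, 0]]}}

```text
time: 9.85
position: [0.59, -0.024, 0.2059]
tool_rot: [0.968, -0.128, 0.029, -0.215]
ft_force: [-0.5, 0.1, -2.8]
grip_width: 0.0116
```

```bash
python3 - <<'E'
from plan import *
o=save_kin();print(o["position"],o["grip_width"],o["ft_force"],o["moment"])
s=robot.camera("wrist"); cv2.imwrite("pics/w6.png",s[:,:,::-1])
s=robot.camera("top"); cv2.imwrite("pics/t6.png",s[:,:,::-1])
s=robot.camera("scene"); cv2.imwrite("pics/s6.png",cv2.resize(s[100:280,240:440,::-1],None,fx=4,fy=3.3,interpolation=cv2.INTER_CUBIC))
E
```

```text
[ 0.59   -0.024   0.2059] 0.0116090342985679 [-0.5238  0.094  -2.772 ] [ 0.9578 -0.3585 -0.0399]
```

View pics/w6.png

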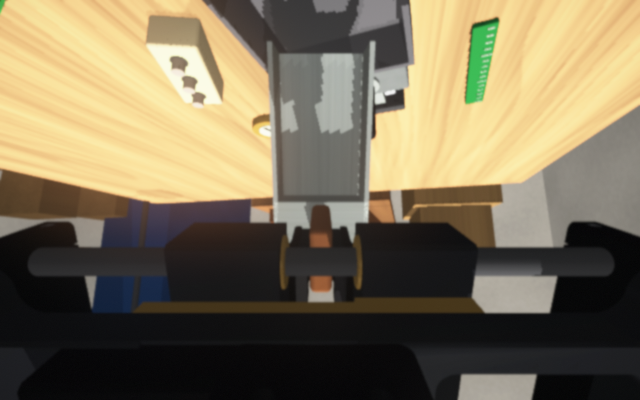

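View pics/s6.png

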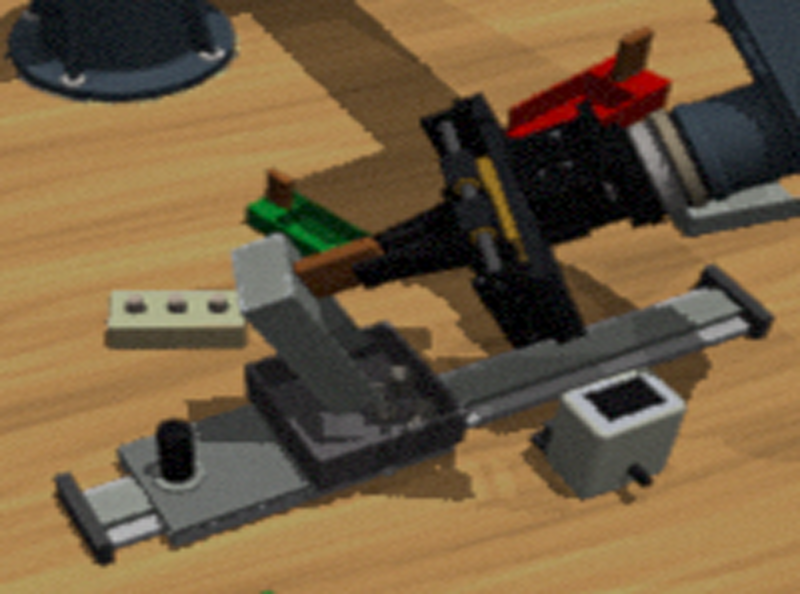

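```bash
python3 - <<'E'
from plan import *
o=robot.get_obs()
base=(o["position"],R.from_quat(o["tool_rot"]).as_matrix())
d=np.radians
print("up10",rel(base[0]+[0,0,.1],base[1]))
a=([.557,-.148,.32],Rdown(d(-15))); b=([.4637,.17,.17],Rdown(d(62.5)))
print(rel(*a)); print("b from a",rel(*b,base=a)); print("b",rel(*b))
E
```

```text
up10 [ 0.013 -4.238 -9.058  0.     0.     0.   ]
[  0.057   6.752 -15.672   1.133  -0.003   0.   ]
b from a [-17.243  15.     28.302   0.     -1.353   0.   ]
b [-17.262 -12.503   9.873   0.948  -1.198  -0.761]
```

>>> {"api": "carry_out", "payload": {"moves": [[0, 0, -1.2, -2.7, 0, 0, 0], [0, 0, -2.9, -6.2, 0, 0, 0], [0, 0, -3.5, -8.5, 0.1, 0, 0], [0, 0, -2, -10, 0.24, 0, 0], [0, 0, 0, -11.5, 0.39, 0, 0], [0, 0, 2, -13, 0.54, 0, 0], [0, 0, 4, -14.5, 0.69, 0, 0], [0, 0, 5.5, -15.2, 0.84, 0, 0], [0, 0, 6.7, -15.7, 0.99, 0, 0], [0, 0, 6.7, -15.7, 1.1, 0, 0], [0, 0, 6.7, -15.7, 1.133, 0, 0], [0, 0, 6.7, -15.7, 1.133, 0, 0]]}}

```text
time: 11.2
position: [0.5551, -0.149, 0.3204]
tool_rot: [0.702, -0.094, 0.094, -0.7]
ft_force: [0.2, 0.2, -2.6]
grip_width: 0.0113
```

```bash
python3 - <<'E'
from plan import *
o=save_kin();print(o["position"],o["grip_width"],o["ft_force"],o["moment"])
s=robot.camera("scene"); cv2.imwrite("pics/s7.png",cv2.resize(s[100:280,240:440,::-1],None,fx=4,fy=3.3,interpolation=cv2.INTER_CUBIC))
s=robot.camera("wrist"); cv2.imwrite("pics/w7.png",s[:,:,::-1])
d=np.radians
b=([.4637,.17,.17],Rdown(d(62.5)));print("b",rel(*b))
E
```

```text
[ 0.5551 -0.149   0.3204] 0.011322311837945308 [ 0.2029  0.2045 -2.6336] [-0.1131 -0.0416  0.0039]
b [-17.133  14.897  28.248   0.002  -1.354  -0.003]
```

View pics/s7.png

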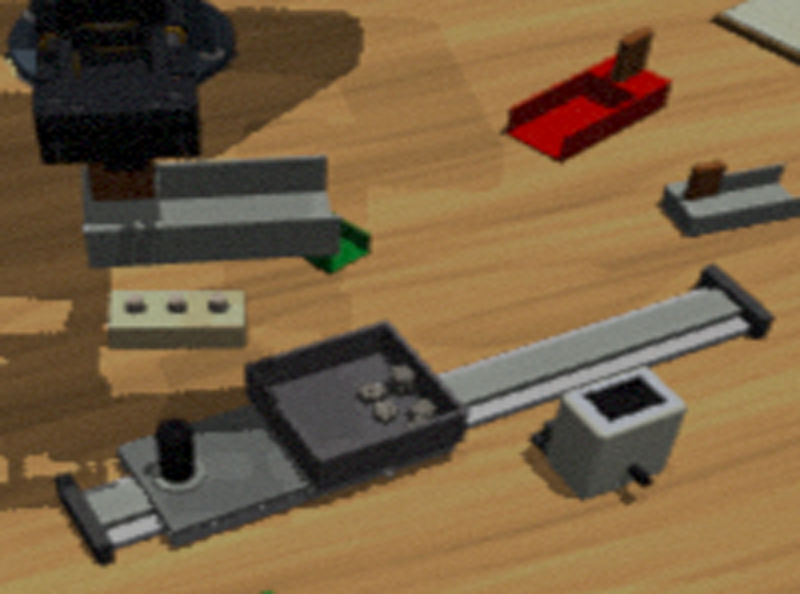

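View pics/w7.png

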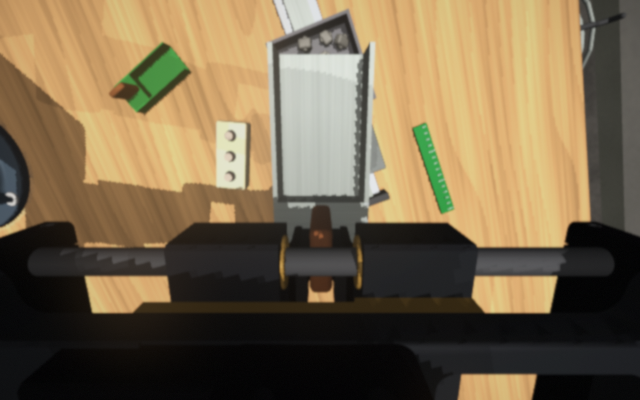

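```bash
python3 - <<'E'
from plan import *
t=robot.camera("top"); cv2.imwrite("pics/t7.png",t[:,:,::-1]); cv2.imwrite("pics/t7c.png",cv2.resize(t[120:200,280:420,::-1],None,fx=5,fy=5,interpolation=cv2.INTER_CUBIC))
E
```

```text
(no output)
```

View pics/t7c.png

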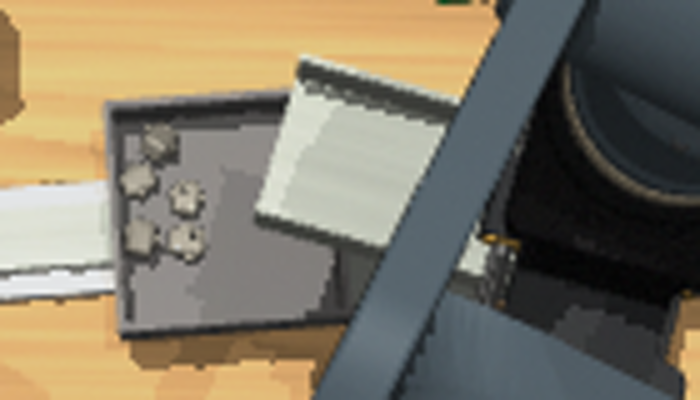

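View pics/t7.png

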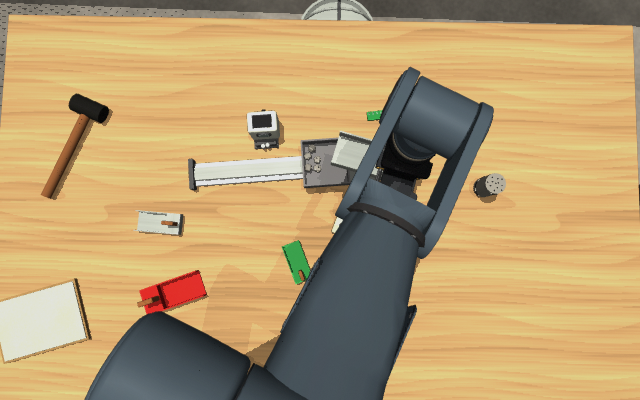

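>>> {"api": "carry_out", "payload": {"moves": [[0, -0.9, 0.4, 1.4, 0, -0.07, 0], [0, -2.6, 1.2, 4.2, 0, -0.2, 0], [0, -4.3, 2.2, 7, 0, -0.33, 0], [0, -6, 3.2, 9.8, 0, -0.47, 0], [0, -7.7, 4.4, 12.6, 0, -0.6, 0], [0, -9.4, 6, 15.5, 0, -0.74, 0], [0, -11.1, 8, 18.3, 0, -0.88, 0], [0, -12.8, 10, 21.1, 0, -1.02, 0], [0, -14.5, 12, 23.9, 0, -1.15, 0], [0, -16, 13.6, 26.4, 0, -1.27, 0], [0, -17.1, 14.9, 28.2, 0, -1.354, 0], [0, -17.1, 14.9, 28.2, 0, -1.354, 0]]}}

```text
time: 12.55
position: [0.4615, 0.173, 0.1682]
tool_rot: [-0.603, -0.367, 0.371, 0.604]
ft_force: [-0.0, -1.3, -2.1]
grip_width: 0.0115
```

```bash
python3 - <<'E'
from plan import *
o=save_kin();print(o["position"],o["grip_width"],o["ft_force"],o["moment"])
t=robot.camera("top"); cv2.imwrite("pics/t8c.png",cv2.resize(t[120:200,280:420,::-1],None,fx=5,fy=5,interpolation=cv2.INTER_CUBIC))
s=robot.camera("scene"); cv2.imwrite("pics/s8.png",s[:,:,::-1])
d=np.radians
b=([.4637,.17,.07],Rdown(d(62.5)));print("b",rel(*b))
E
```

```text
[0.4615 0.173  0.1682] 0.011476752393876001 [-0.0381 -1.2583 -2.1453] [ 0.1064 -0.1366  0.0701]
b [-0.099  9.982  0.02   0.     0.003 -0.003]
```

View pics/t8c.png

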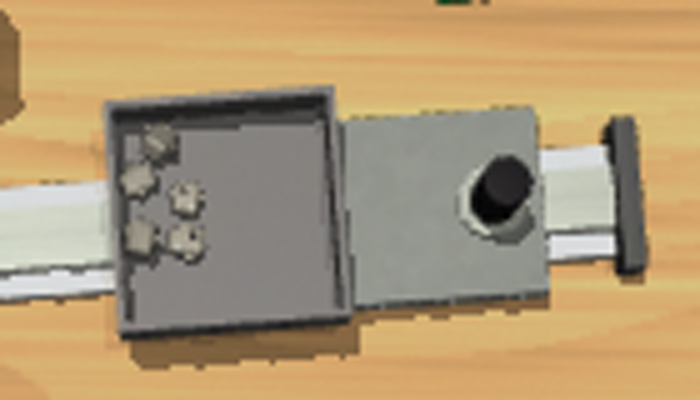

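View pics/s8.png

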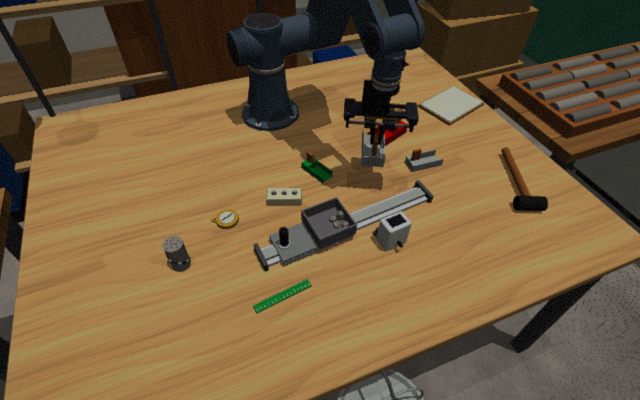

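```bash
python3 - <<'E'
from plan import *
t=robot.camera("top"); cv2.imwrite("pics/t9.png",t[:,:,::-1]); cv2.imwrite("pics/t9c.png",cv2.resize(t[130:185,295:350,::-1],None,fx=10,fy=10,interpolation=cv2.INTER_CUBIC))
cv2.imwrite("pics/t9d.png",cv2.resize(t[90:240,170:430,::-1],None,fx=3,fy=3,interpolation=cv2.INTER_CUBIC))
s=robot.camera("scene"); cv2.imwrite("pics/s9c.png",cv2.resize(s[195:250,295:360,::-1],None,fx=10,fy=10,interpolation=cv2.INTER_CUBIC))
w=robot.camera("wrist"); cv2.imwrite("pics/w9.png",w[:,:,::-1])
E
```

```text
(no output)
```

View pics/t9c.png

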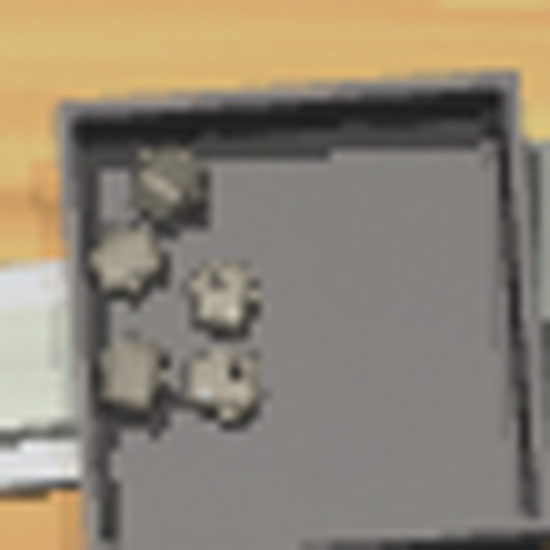

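View pics/t9d.png

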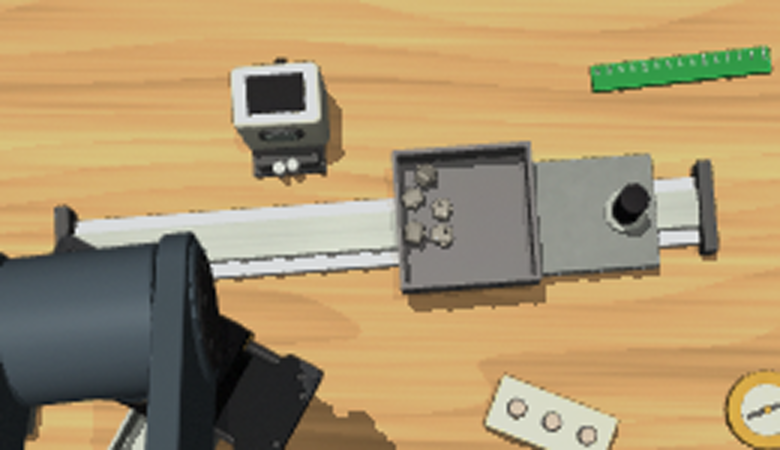

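View pics/s9c.png

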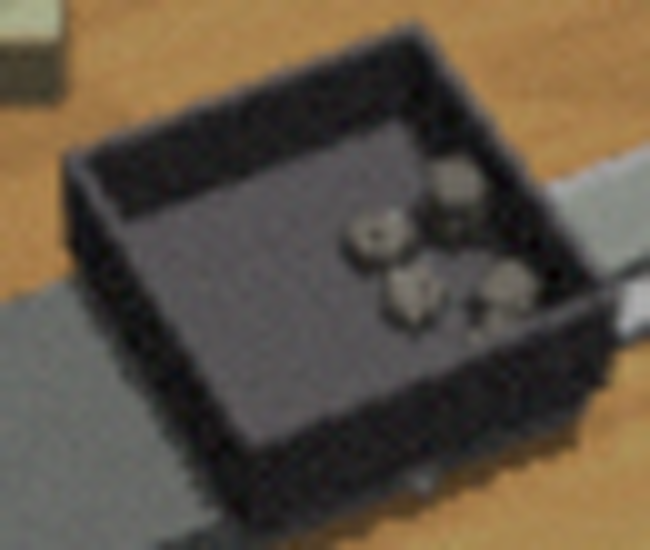

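View pics/w9.png

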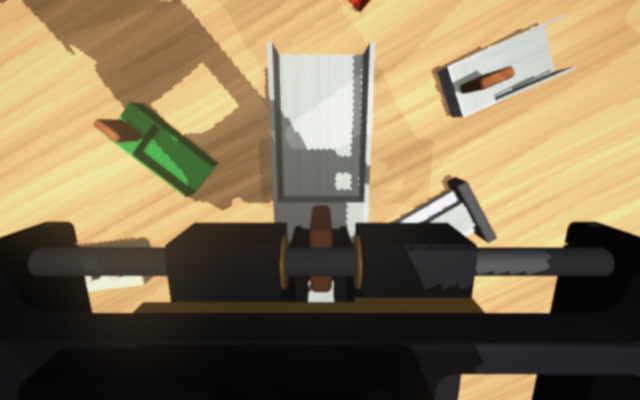

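```bash
python3 - <<'E'
from plan import *
f=lambda a,b:tri([ray("top",(295+a[0]/10,130+a[1]/10)),ray("scene",(295+b[0]/10,195+b[1]/10))])
print("susp",f((130,372),(460,182)))
print("ref",f((225,390),(380,238)))
print("ref",f((222,295),(412,293)))
print("ref",f((127,262),(508,285)))
E
```

```text
susp (array([0.5785, 0.0227, 0.0528]), [np.float64(0.0012815845809833251), np.float64(0.0012815845809832846)])
ref (array([0.577 , 0.0002, 0.0371]), [np.float64(0.0014105205861505805), np.float64(0.0014105205861506453)])
ref (array([0.5995, 0.0006, 0.0391]), [np.float64(0.0005731081811945774), np.float64(0.0005731081811946111)])
ref (array([0.6072, 0.0245, 0.0406]), [np.float64(0.0014854560182315697), np.float64(0.0014854560182315515)])
```

>>> {"api": "carry_out", "payload": {"moves": [[0, 0, 2, 0, 0, 0, 0], [0, 0, 5, 0, 0, 0, 0], [0, 0, 7.5, 0, 0, 0, 0], [0, 0, 9, 0, 0, 0, 0], [0, 0, 9.4, 0, 0, 0, 0], [0, 0, 9.6, 0, 0, 0, 0], [0, 0, 9.7, 0, 0, 0, 0]]}}

```text
time: 13.5
position: [0.4655, 0.1697, 0.0735]
tool_rot: [0.605, 0.367, -0.367, -0.604]
ft_force: [-0.1, -0.1, -2.0]
grip_width: 0.0117
```

```bash
python3 - <<'E'
from plan import *
o=save_kin();print(o["position"],o["grip_width"],o["ft_force"],o["moment"])
E
```

```text
[0.4655 0.1697 0.0735] 0.011690399964460958 [-0.0763 -0.0837 -1.9601] [ 0.0324 -0.1991 -0.0252]
```

>>> {"api": "carry_out", "payload": {"moves": [[0, 0, 0.1, 0, 0, 0, 0], [0, 0, 0.2, 0, 0, 0, 0], [0, 0, 0.2, 0, 0, 0, 0]]}}

```text
time: 13.8
position: [0.4647, 0.1701, 0.0711]
tool_rot: [0.605, 0.367, -0.368, -0.604]
ft_force: [0.6, -0.1, -1.8]
grip_width: 0.0116
```

>>> {"api": "carry_out", "payload": {"moves": [[0, 0, 0.1, 0, 0, 0, 0], [0, 0, 0.1, 0, 0, 0, 0]]}}

```text
time: 14.0
position: [0.4644, 0.1701, 0.0698]
tool_rot: [0.605, 0.366, -0.368, -0.604]
ft_force: [0.5, -0.4, -1.7]
grip_width: 0.0113
```

>>> {"api": "carry_out", "payload": {"moves": [[0, 0, 0.1, 0, 0, 0, 0], [0, 0, 0.1, 0, 0, 0, 0]]}}

```text
time: 14.2
position: [0.4643, 0.17, 0.0686]
tool_rot: [0.605, 0.366, -0.368, -0.604]
ft_force: [-0.7, -0.3, -2.0]
grip_width: 0.011
```

```bash
python3 - <<'E'
from plan import *
o=save_kin();print(o["position"],o["grip_width"],o["ft_force"],o["moment"])
s=robot.camera("scene"); cv2.imwrite("pics/s10.png",cv2.resize(s[120:200,330:430,::-1],None,fx=8,fy=7,interpolation=cv2.INTER_CUBIC))
E
```

```text
[0.4643 0.17   0.0686] 0.01101887801762482 [-0.7206 -0.2819 -2.0042] [ 0.0475 -0.2073  0.0377]
```

View pics/s10.png

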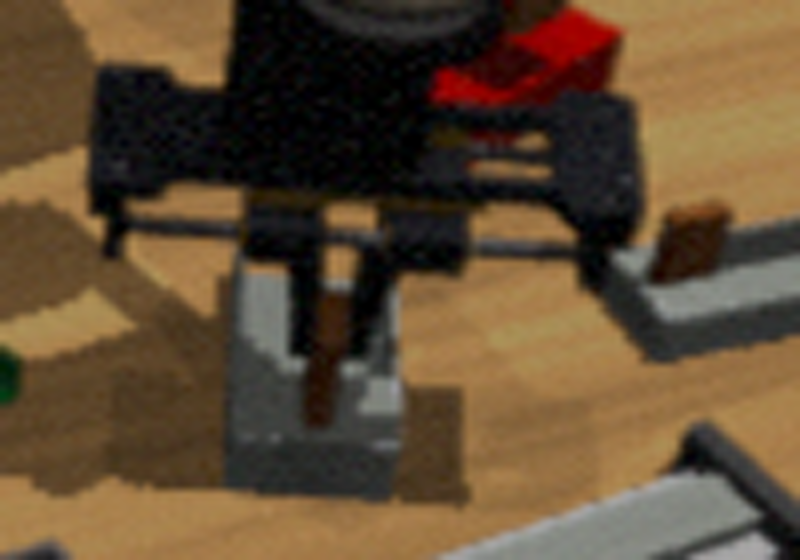

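>>> {"api": "carry_out", "payload": {"moves": [[0, 0, 0.1, 0, 0, 0, 0], [0, 0, 0.1, 0, 0, 0, 0]]}}

```text
time: 14.45
position: [0.4644, 0.1699, 0.0683]
tool_rot: [0.605, 0.366, -0.368, -0.604]
ft_force: [-0.9, -0.6, 3.7]
grip_width: 0.0113
```

>>> {"api": "carry_out", "payload": {"moves": [[0, 0, 0.1, 0, 0, 0, 0], [0, 0, 0.1, 0, 0, 0, 0]]}}

```text
time: 14.65
position: [0.4644, 0.1699, 0.0683]
tool_rot: [0.605, 0.367, -0.368, -0.604]
ft_force: [-2.2, -0.9, 12.9]
grip_width: 0.0119
```

Contact with the table is firm (z 0.0683, +13 N). I'll ease off 1 mm, release, and rise.

>>> {"api": "carry_out", "payload": {"moves": [[0, 0, -0.1, 0, 0, 0, 0], [0.3, 0, -0.1, 0, 0, 0, 0], [0.5, 0, -0.1, 0, 0, 0, 0], [0.5, 0, -0.1, 0, 0, 0, 0], [0.5, 0, -0.1, 0, 0, 0, 0], [0.5, 0, -0.1, 0, 0, 0, 0], [0.5, 0, -2, 0, 0, 0, 0], [0.5, 0, -5, 0, 0, 0, 0], [0.5, 0, -9, 0, 0, 0, 0], [0.5, 0, -13, 0, 0, 0, 0], [0.5, 0, -15, 0, 0, 0, 0], [0.5, 0, -15, 0, 0, 0, 0]], "force": 30}}

```text
time: 15.85
position: [0.4668, 0.1707, 0.2198]
tool_rot: [0.606, 0.369, -0.366, -0.603]
ft_force: [0.6, -0.9, -1.2]
grip_width: 0.0438
```

```bash
python3 - <<'E'
from plan import *
o=save_kin();print(o["position"],o["grip_width"],o["ft_force"],o["moment"])
s=robot.camera("scene"); cv2.imwrite("pics/s11.png",cv2.resize(s[120:220,300:430,::-1],None,fx=6,fy=6,interpolation=cv2.INTER_CUBIC))
d=np.radians
print(o["q"])
# knob grasp candidates
K=np.array([.602,-.1488])
for hd in (-85,-45,-5,20,95):
    q,e=ik(np.array([*K,.078]),Rdown(d(hd)),p,np.array([-.3,.6,1.5,0,1,0.]));print(hd,q,e)
    q,e=ik(np.array([*(K+.14*np.array([-.085,.996])),.078]),Rdown(d(hd)),p,q);print(hd,q,e)
E
```

```text
[0.4668 0.1707 0.2198] 0.043755768756424396 [ 0.5949 -0.8979 -1.1639] [ 0.1071 -0.1987 -0.0136]
[ 0.1263  0.3573  1.7541 -0.0019  1.0243 -0.9648]
-85 [-0.4223  0.7058  1.5573  0.      0.8785  1.0612] 4.0245584642661925e-15
-85 [-0.2051  0.6765  1.6366  0.      0.8285  1.2785] 6.695033057502318e-10
-45 [-0.4223  0.7058  1.5573 -0.      0.8785  0.3631] 3.7280645045009225e-13
-45 [-0.2051  0.6765  1.6366  0.      0.8285  0.5803] 6.244187354381076e-10
-5 [-0.4223  0.7058  1.5573 -0.      0.8785 -0.335 ] 1.4607189031105318e-13
-5 [-0.2051  0.6765  1.6366  0.      0.8285 -0.1178] 5.510007689750747e-10
20 [-0.4223  0.7058  1.5573 -0.      0.8785 -0.7714] 3.225408189461321e-12
20 [-0.2051  0.6765  1.6366  0.      0.8285 -0.5541] 6.337727688766229e-10
95 [-0.4223  0.7058  1.5573  0.      0.8785 -2.0803] 9.999081787054712e-11
95 [-0.2051  0.6765  1.6366  0.      0.8285 -1.8631] 5.75574230230635e-10
```

View pics/s11.png

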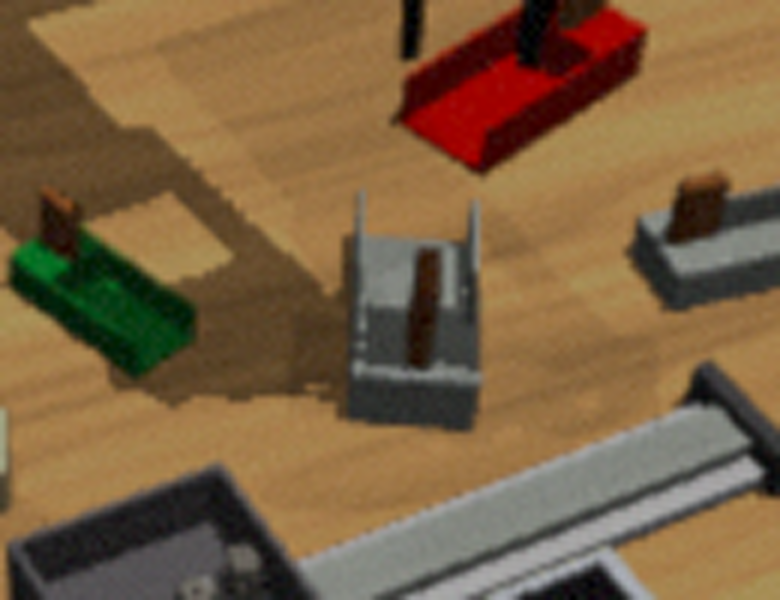

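```bash
python3 - <<'E'
from plan import *
d=np.radians
print(rel([.68,-.155,.2],Rdown(d(94.9))))
E
```

```text
[-18.994   1.877 -34.037   0.002  -0.564  -0.001]
```

>>> {"api": "carry_out", "payload": {"moves": [[0.8, -2.4, 0, -4.2, 0, -0.07, 0], [0.8, -4.8, 0, -8.5, 0, -0.14, 0], [0.8, -7.1, 0, -12.7, 0, -0.21, 0], [0.8, -9.5, 0, -17, 0, -0.28, 0], [0.8, -11.9, 0.5, -21.2, 0, -0.35, 0], [0.8, -14.2, 1, -25.5, 0, -0.42, 0], [0.8, -16.6, 1.9, -29.7, 0, -0.49, 0], [0.8, -19, 1.9, -34, 0, -0.564, 0], [0.8, -19, 1.9, -34, 0, -0.564, 0], [0.8, -19, 1.9, -34, 0, -0.564, 0]]}}

```text
time: 16.9
position: [0.6777, -0.1558, 0.1947]
tool_rot: [-0.477, -0.519, 0.522, 0.481]
ft_force: [-0.1, -0.6, -0.1]
grip_width: 0.0695
```

```bash
python3 - <<'E'
from plan import *
o=save_kin();print(o["time"],o["position"],o["grip_width"],o["ft_force"],o["q"])
np.save("T12.npy",wT(o))
s=robot.camera("wrist"); cv2.imwrite("pics/w12.png",s[:,:,::-1])
t=robot.camera("top"); cv2.imwrite("pics/t12.png",t[:,:,::-1])
E
```

```text
16.9 [ 0.6777 -0.1558  0.1947] 0.06952436437441706 [-0.0906 -0.5908 -0.1243] [-0.3854  0.6553  1.2605 -0.002   1.2317 -2.038 ]
```

View pics/w12.png

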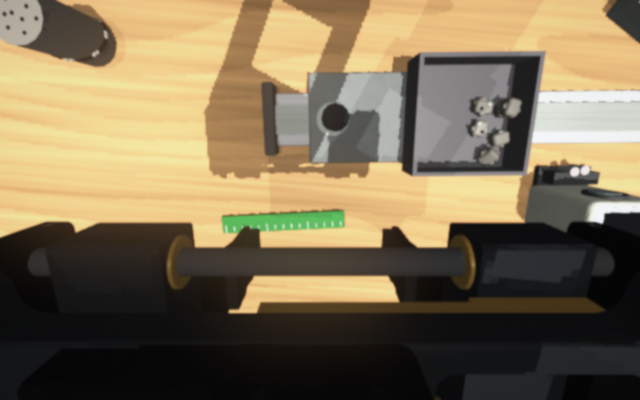

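View pics/t12.png

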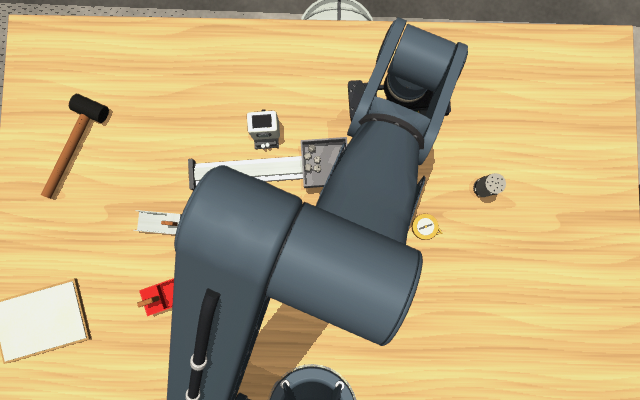

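```bash
python3 - <<'E'
import cv2
t=cv2.imread("pics/w12.png")
cv2.imwrite("pics/w12c.png",cv2.resize(t[40:185,255:415],None,fx=4,fy=4,interpolation=cv2.INTER_CUBIC))
cv2.imwrite("pics/w12d.png",cv2.resize(t[40:240,395:640],None,fx=3,fy=3,interpolation=cv2.INTER_CUBIC))
E
```

```text
(no output)
```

View pics/w12c.png

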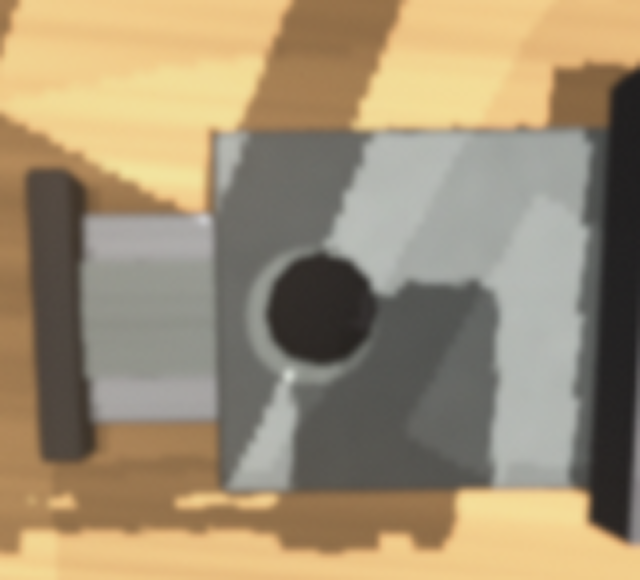

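View pics/w12d.png

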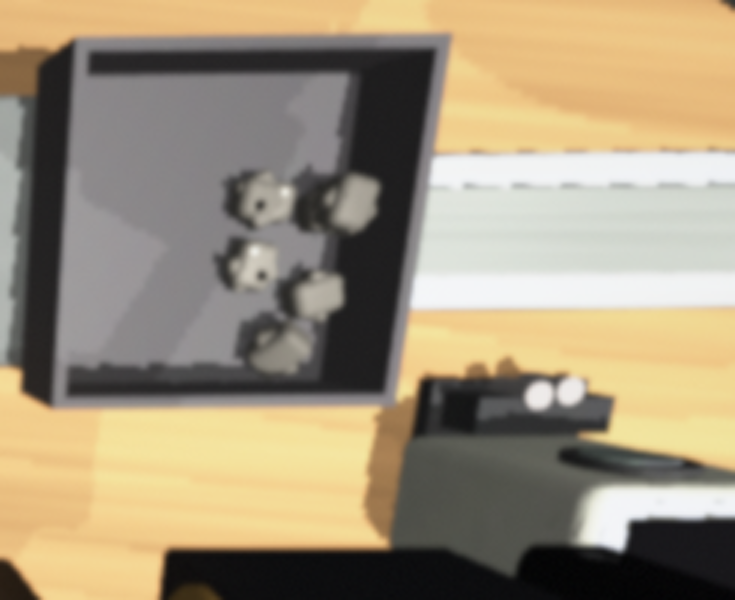

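```bash
python3 - <<'E'
from plan import *
T=np.load("T12.npy"); c=lambda x,y:(255+x/4,40+y/4)
k=onz("wrist",c(321,307),.09,T); print("knob",k, tri([ray("wrist",c(321,307),T),ray("top",(180+662/3.3,100+185/3.3)),ray("scene",(240+175/4,170+235/4))]))
print("plate corners",onz("wrist",c(213,131),.03,T),onz("wrist",c(222,489),.03,T))
e=lambda x,y:(395+x/3,40+y/3)
r=[onz("wrist",e(*q),.07,T) for q in((77,40),(451,35),(393,404),(55,406))];print("rim",r,np.mean(r,0))
print(rel([k[0],k[1],.14],Rdown(np.radians(94.9))))
E
```

```text
knob [ 0.6023 -0.1493  0.09  ] (array([ 0.6019, -0.1474,  0.0912]), [np.float64(0.0020678036266344796), np.float64(0.001124513209000866), np.float64(0.0010153509052780564)])
plate corners [ 0.5596 -0.1779  0.03  ] [ 0.6497 -0.169   0.03  ]
rim [array([ 0.5421, -0.0786,  0.07  ]), array([0.5319, 0.0302, 0.07  ]), array([0.6402, 0.0396, 0.07  ]), array([ 0.6496, -0.0684,  0.07  ])] [ 0.591  -0.0193  0.07  ]
[ 1.07   5.644  7.395 -0.005 -0.     0.001]
```

```bash
python3 - <<'E'
from plan import *
print(rel([.602,-.149,.14],Rdown(np.radians(95.2))),rel([.602,-.149,.078],Rdown(np.radians(95.2))))
E
```

```text
[ 1.104  5.644  7.426 -0.005 -0.006  0.001] [ 1.1   11.844  7.392 -0.005 -0.006  0.001]
```

>>> {"api": "carry_out", "payload": {"moves": [[0.8, 0.5, 2, 4, 0, 0, 0], [0.8, 1.1, 5, 7.4, 0, -0.005, 0], [0.8, 1.1, 5.6, 7.4, 0, -0.005, 0], [0.8, 1.1, 5.6, 7.4, 0, -0.005, 0], [0.8, 1.1, 8, 7.4, 0, -0.005, 0], [0.8, 1.1, 10, 7.4, 0, -0.005, 0], [0.8, 1.1, 11.8, 7.4, 0, -0.005, 0], [0.8, 1.1, 11.8, 7.4, 0, -0.005, 0]]}}

```text
time: 17.8
position: [0.6045, -0.1498, 0.0791]
tool_rot: [-0.476, -0.521, 0.523, 0.477]
ft_force: [-0.3, -0.4, -0.7]
grip_width: 0.0699
```

```bash
python3 - <<'E'
from plan import *
o=save_kin();print(o["time"],o["position"],o["grip_width"],o["ft_force"],rel([.602,-.149,.078],Rdown(np.radians(95.2))))
s=robot.camera("scene"); cv2.imwrite("pics/s13.png",cv2.resize(s[150:290,230:430,::-1],None,fx=4,fy=4,interpolation=cv2.INTER_CUBIC))
E
```

```text
17.8 [ 0.6045 -0.1498  0.0791] 0.06990159606203944 [-0.3387 -0.4277 -0.7319] [ 0.101  0.106  0.244 -0.003  0.    -0.001]
```

View pics/s13.png

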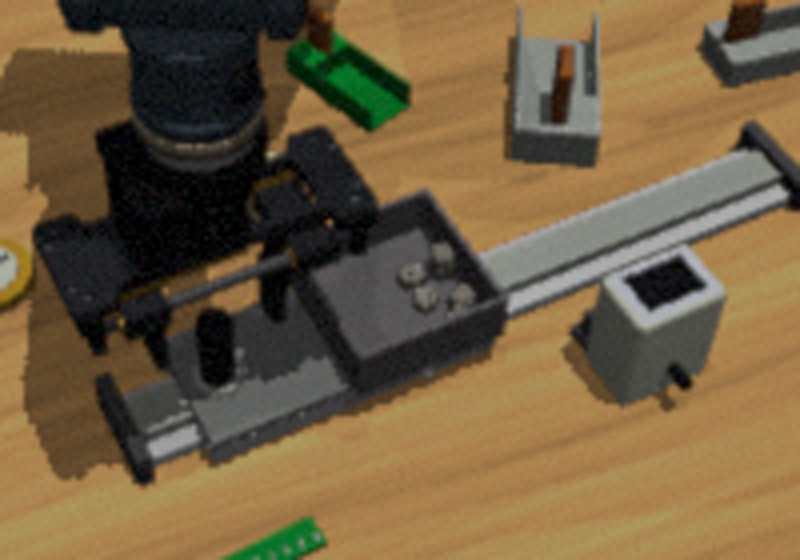

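```bash
python3 - <<'E'
from plan import *
f=lambda X:(proj("scene",X)-[230,150])*4
o=robot.get_obs();Rt=R.from_quat(o["tool_rot"]).as_matrix()
for s in(-.035,.035):
  for z in(-.0095,.0095): print(f(o["position"]+Rt@[s,.025,z]))
print("knob",f([.602,-.149,.034]),f([.602,-.149,.09]))
E
```

```text
[169.1443 386.4885]
[157.4705 364.578 ]
[269.5277 346.4553]
[257.016  325.4545]
knob [215.5884 370.6444] [211.3332 318.019 ]
```

>>> {"api": "carry_out", "payload": {"moves": [[0.8, 0.1, 0.1, 0.2, 0, 0, 0], [0, 0.1, 0.1, 0.2, 0, 0, 0], [0, 0.1, 0.1, 0.2, 0, 0, 0], [0, 0.1, 0.1, 0.2, 0, 0, 0], [0, 0.1, 0.1, 0.2, 0, 0, 0], [0, 0.1, 0.1, 0.2, 0, 0, 0], [0, 0.1, 0.1, 0.2, 0, 0, 0], [0, 0.1, 0.1, 0.2, 0, 0, 0], [0, 0.1, 0.1, 0.2, 0, 0, 0], [0, 0.1, 0.1, 0.2, 0, 0, 0], [0, 0.1, 0.1, 0.2, 0, 0, 0]], "force": 25}}

```text
time: 18.95
position: [0.6019, -0.1498, 0.0791]
tool_rot: [-0.477, -0.521, 0.523, 0.477]
ft_force: [-0.2, 0.4, -1.0]
grip_width: 0.0229
```

```bash
python3 - <<'E'
from plan import *
o=save_kin();print(o["time"],o["position"],o["grip_width"],o["ft_force"],R.from_quat(o["tool_rot"]).as_matrix())
E
```

```text
18.95 [ 0.6019 -0.1498  0.0791] 0.022901192178246214 [-0.1525  0.4439 -1.0158] [[-0.09   -0.0016 -0.9959]
 [ 0.9959 -0.0018 -0.09  ]
 [-0.0017 -1.      0.0017]]
```

>>> {"api": "carry_out", "payload": {"moves": [[0, 0.2, 0, 0, 0, 0, 0], [0, 0.6, 0, 0, 0, 0, 0], [0, 1.2, 0, 0, 0, 0, 0], [0, 2, 0, 0, 0, 0, 0], [0, 2.8, 0, 0, 0, 0, 0], [0, 3.6, 0, 0, 0, 0, 0], [0, 4.4, 0, 0, 0, 0, 0], [0, 5.2, 0, 0, 0, 0, 0], [0, 6, 0, 0, 0, 0, 0], [0, 6.8, 0, 0, 0, 0, 0], [0, 7.6, 0, 0, 0, 0, 0], [0, 8.4, 0, 0, 0, 0, 0], [0, 9.2, 0, 0, 0, 0, 0], [0, 9.8, 0, 0, 0, 0, 0], [0, 10.2, 0, 0, 0, 0, 0], [0, 10.5, 0, 0, 0, 0, 0], [0, 10.5, 0, 0, 0, 0, 0]]}}

```text
time: 20.65
position: [0.5923, -0.0444, 0.079]
tool_rot: [-0.477, -0.521, 0.523, 0.477]
ft_force: [-1.0, -0.1, 4.7]
grip_width: 0.0228
```

```bash
python3 - <<'E'
from plan import *
o=save_kin();u=np.array([-.0905,.9959,0]);print(o["time"],o["position"],o["grip_width"],o["ft_force"],o["ft_force"]@u,"s",o["position"]@u)
s=robot.camera("scene"); cv2.imwrite("pics/s14.png",cv2.resize(s[150:290,230:430,::-1],None,fx=4,fy=4,interpolation=cv2.INTER_CUBIC))
t=robot.camera("top"); cv2.imwrite("pics/t14.png",cv2.resize(t[90:240,170:430,::-1],None,fx=3,fy=3,interpolation=cv2.INTER_CUBIC))
E
```

```text
20.65 [ 0.5923 -0.0444  0.079 ] 0.022828048896359053 [-1.032  -0.0956  4.6534] -0.001768574845873139 s -0.09777969086654394
```

View pics/s14.png

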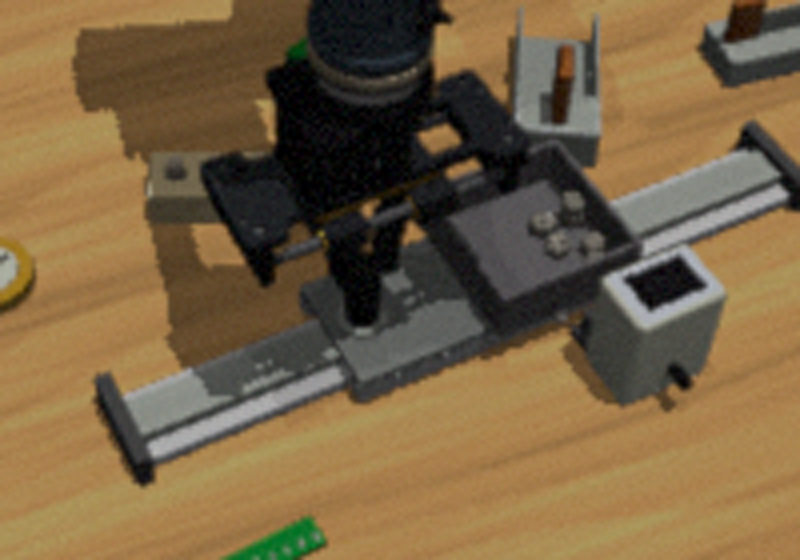

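View pics/t14.png

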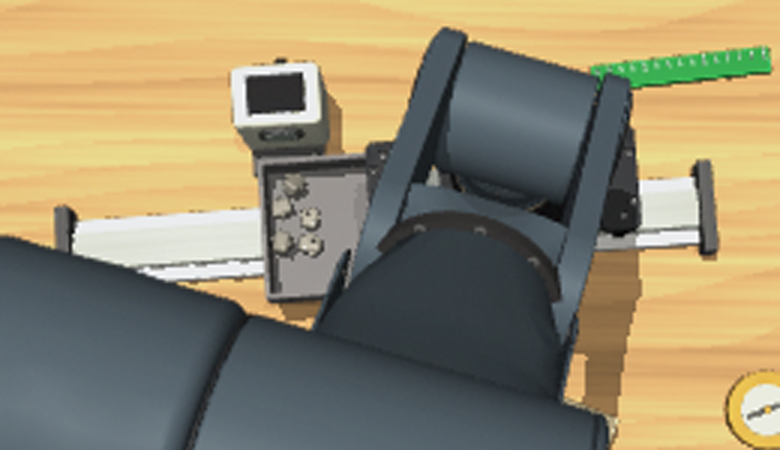

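>>> {"api": "carry_out", "payload": {"moves": [[0, 0.4, 0, 0, 0, 0, 0], [0, 0.9, 0, 0, 0, 0, 0], [0, 1.4, 0, 0, 0, 0, 0], [0, 1.7, 0, 0, 0, 0, 0], [0, 1.9, 0, 0, 0, 0, 0], [0, 2, 0, 0, 0, 0, 0]]}}

```text
time: 21.35
position: [0.5905, -0.0249, 0.079]
tool_rot: [-0.477, -0.521, 0.523, 0.477]
ft_force: [-3.3, -2.4, 5.1]
grip_width: 0.0229
```

>>> {"api": "carry_out", "payload": {"moves": [[0, 0.1, 0, 0, 0, 0, 0], [0, 0.2, 0, 0, 0, 0, 0]]}}

```text
time: 21.55
position: [0.5903, -0.023, 0.079]
tool_rot: [-0.477, -0.521, 0.523, 0.477]
ft_force: [-3.1, -3.2, 6.0]
grip_width: 0.0233
```

>>> {"api": "carry_out", "payload": {"moves": [[0, 0.1, 0, 0, 0, 0, 0], [0, 0.2, 0, 0, 0, 0, 0]]}}

```text
time: 21.75
position: [0.5901, -0.0211, 0.079]
tool_rot: [-0.477, -0.521, 0.523, 0.477]
ft_force: [-2.2, -2.9, 5.4]
grip_width: 0.0226
```

>>> {"api": "carry_out", "payload": {"moves": [[0, 0.1, 0, 0, 0, 0, 0], [0, 0.2, 0, 0, 0, 0, 0]]}}

```text
time: 21.95
position: [0.59, -0.0191, 0.079]
tool_rot: [-0.477, -0.521, 0.523, 0.477]
ft_force: [-1.9, -2.7, 5.4]
grip_width: 0.0232
```

>>> {"api": "carry_out", "payload": {"moves": [[0, 0.05, 0, 0, 0, 0, 0], [0, 0.1, 0, 0, 0, 0, 0]]}}

```text
time: 22.15
position: [0.5898, -0.0181, 0.079]
tool_rot: [-0.477, -0.521, 0.523, 0.477]
ft_force: [-2.3, -2.0, 5.4]
grip_width: 0.023
```

>>> {"api": "carry_out", "payload": {"moves": [[0, 0.05, 0, 0, 0, 0, 0], [0, 0.1, 0, 0, 0, 0, 0]]}}

```text
time: 22.35
position: [0.5898, -0.0171, 0.079]
tool_rot: [-0.477, -0.521, 0.523, 0.477]
ft_force: [-2.9, -1.4, 5.1]
grip_width: 0.0229
```

>>> {"api": "carry_out", "payload": {"moves": [[0, 0.05, 0, 0, 0, 0, 0], [0, 0.1, 0, 0, 0, 0, 0]]}}

```text
time: 22.55
position: [0.5897, -0.0163, 0.079]
tool_rot: [-0.477, -0.521, 0.523, 0.477]
ft_force: [-2.6, -3.4, 4.5]
grip_width: 0.023
```

>>> {"api": "carry_out", "payload": {"moves": [[0, 0.05, 0, 0, 0, 0, 0], [0, 0.1, 0, 0, 0, 0, 0]]}}

```text
time: 22.75
position: [0.5896, -0.0157, 0.079]
tool_rot: [-0.477, -0.521, 0.523, 0.477]
ft_force: [-3.0, -4.9, 4.6]
grip_width: 0.023
```

>>> {"api": "carry_out", "payload": {"moves": [[0, 0.05, 0, 0, 0, 0, 0], [0, 0.1, 0, 0, 0, 0, 0]]}}

```text
time: 22.95
position: [0.5896, -0.0152, 0.079]
tool_rot: [-0.477, -0.521, 0.524, 0.476]
ft_force: [-3.6, -5.8, 4.4]
grip_width: 0.0228
```

>>> {"api": "carry_out", "payload": {"moves": [[0, 0.05, 0, 0, 0, 0, 0], [0, 0.1, 0, 0, 0, 0, 0]]}}

```text
time: 23.15
position: [0.5895, -0.0146, 0.079]
tool_rot: [-0.477, -0.521, 0.524, 0.476]
ft_force: [-2.9, -6.6, 5.1]
grip_width: 0.0225
```

>>> {"api": "carry_out", "payload": {"moves": [[0, 0.05, 0, 0, 0, 0, 0], [0, 0.1, 0, 0, 0, 0, 0]]}}

```text
time: 23.35
position: [0.5895, -0.0138, 0.079]
tool_rot: [-0.477, -0.521, 0.524, 0.476]
ft_force: [-3.5, -7.1, 4.9]
grip_width: 0.0231
```

>>> {"api": "carry_out", "payload": {"moves": [[0, 0.05, 0, 0, 0, 0, 0], [0, 0.1, 0, 0, 0, 0, 0]]}}

```text
time: 23.55
position: [0.5893, -0.0126, 0.079]
tool_rot: [-0.477, -0.521, 0.524, 0.476]
ft_force: [-3.4, -5.3, 3.7]
grip_width: 0.0228
```

>>> {"api": "carry_out", "payload": {"moves": [[0, 0.05, 0, 0, 0, 0, 0], [0, 0.1, 0, 0, 0, 0, 0]]}}

```text
time: 23.75
position: [0.5892, -0.0106, 0.079]
tool_rot: [-0.477, -0.521, 0.523, 0.477]
ft_force: [-2.4, -2.8, 5.6]
grip_width: 0.0228
```

>>> {"api": "carry_out", "payload": {"moves": [[0, 0.05, 0, 0, 0, 0, 0], [0, 0.05, 0, 0, 0, 0, 0]]}}

```text
time: 23.95
position: [0.589, -0.0096, 0.079]
tool_rot: [-0.477, -0.521, 0.523, 0.477]
ft_force: [-2.2, -2.4, 4.9]
grip_width: 0.0227
```

>>> {"api": "carry_out", "payload": {"moves": [[0, 0.05, 0, 0, 0, 0, 0], [0, 0.05, 0, 0, 0, 0, 0]]}}

```text
time: 24.15
position: [0.589, -0.0091, 0.079]
tool_rot: [-0.477, -0.521, 0.523, 0.477]
ft_force: [-2.7, -2.5, 5.7]
grip_width: 0.0227
```

>>> {"api": "carry_out", "payload": {"moves": [[0, 0.05, 0, 0, 0, 0, 0], [0, 0.05, 0, 0, 0, 0, 0]]}}

```text
time: 24.35
position: [0.589, -0.0086, 0.079]
tool_rot: [-0.477, -0.521, 0.523, 0.477]
ft_force: [-3.6, -1.5, 5.6]
grip_width: 0.0232
```

>>> {"api": "carry_out", "payload": {"moves": [[0, 0.03, 0, 0, 0, 0, 0], [0, 0.05, 0, 0, 0, 0, 0], [0, 0.05, 0, 0, 0, 0, 0]]}}

```text
time: 24.65
position: [0.589, -0.0084, 0.079]
tool_rot: [-0.477, -0.521, 0.523, 0.477]
ft_force: [-2.6, -3.7, 5.0]
grip_width: 0.0231
```

>>> {"api": "carry_out", "payload": {"moves": [[0, 0.03, 0, 0, 0, 0, 0], [0, 0.05, 0, 0, 0, 0, 0], [0, 0.05, 0, 0, 0, 0, 0]]}}

```text
time: 24.95
position: [0.589, -0.0082, 0.079]
tool_rot: [-0.477, -0.521, 0.523, 0.477]
ft_force: [-2.4, -4.2, 4.4]
grip_width: 0.0234
```

>>> {"api": "carry_out", "payload": {"moves": [[0, 0.03, 0, 0, 0, 0, 0], [0, 0.06, 0, 0, 0, 0, 0], [0, 0.06, 0, 0, 0, 0, 0]]}}

```text
time: 25.25
position: [0.5889, -0.008, 0.079]
tool_rot: [-0.477, -0.521, 0.523, 0.476]
ft_force: [-2.7, -4.5, 5.6]
grip_width: 0.0226
```

>>> {"api": "carry_out", "payload": {"moves": [[0, -0.05, 0, 0, 0, 0, 0], [0, -0.1, 0, 0, 0, 0, 0], [0, -0.1, 0, 0, 0, 0, 0], [0, -0.1, 0, 0, 0, 0, 0]]}}

```text
time: 25.65
position: [0.5889, -0.008, 0.079]
tool_rot: [-0.477, -0.521, 0.523, 0.477]
ft_force: [-2.9, -2.5, 5.9]
grip_width: 0.023
```

>>> {"api": "carry_out", "payload": {"moves": [[0, -0.05, 0, 0, 0, 0, 0], [0, -0.05, 0, 0, 0, 0, 0], [0, -0.05, 0, 0, 0, 0, 0]]}}

```text
time: 25.95
position: [0.5889, -0.0081, 0.079]
tool_rot: [-0.477, -0.521, 0.523, 0.477]
ft_force: [-2.6, -0.1, 5.7]
grip_width: 0.0227
```

>>> {"api": "carry_out", "payload": {"moves": [[0, -0.05, 0, 0, 0, 0, 0], [0, -0.05, 0, 0, 0, 0, 0], [0, -0.05, 0, 0, 0, 0, 0]]}}

```text
time: 26.25
position: [0.5889, -0.0082, 0.079]
tool_rot: [-0.477, -0.521, 0.523, 0.477]
ft_force: [-2.0, 0.2, 5.6]
grip_width: 0.0232
```

>>> {"api": "carry_out", "payload": {"moves": [[0, -0.05, 0, 0, 0, 0, 0], [0, -0.05, 0, 0, 0, 0, 0], [0, -0.05, 0, 0, 0, 0, 0]]}}

```text
time: 26.55
position: [0.589, -0.0084, 0.079]
tool_rot: [-0.477, -0.521, 0.522, 0.477]
ft_force: [-3.2, 0.6, 7.3]
grip_width: 0.0225
```

>>> {"api": "carry_out", "payload": {"moves": [[0, -0.05, 0, 0, 0, 0, 0], [0, -0.05, 0, 0, 0, 0, 0], [0, -0.05, 0, 0, 0, 0, 0]]}}

```text
time: 26.85
position: [0.589, -0.0087, 0.079]
tool_rot: [-0.477, -0.521, 0.522, 0.478]
ft_force: [-2.4, 1.5, 5.8]
grip_width: 0.0228
```

>>> {"api": "carry_out", "payload": {"moves": [[0, -0.04, 0, 0, 0, 0, 0], [0, -0.04, 0, 0, 0, 0, 0], [0, -0.04, 0, 0, 0, 0, 0]]}}

```text
time: 27.15
position: [0.589, -0.0091, 0.079]
tool_rot: [-0.477, -0.522, 0.522, 0.478]
ft_force: [-3.2, 0.5, 6.4]
grip_width: 0.0228
```

>>> {"api": "carry_out", "payload": {"moves": [[0, -0.04, 0, 0, 0, 0, 0], [0, -0.04, 0, 0, 0, 0, 0], [0, -0.04, 0, 0, 0, 0, 0]]}}

```text
time: 27.45
position: [0.589, -0.0095, 0.079]
tool_rot: [-0.476, -0.521, 0.522, 0.478]
ft_force: [-2.8, 1.8, 6.0]
grip_width: 0.0231
```

>>> {"api": "carry_out", "payload": {"moves": [[0, -0.03, 0, 0, 0, 0, 0], [0, -0.03, 0, 0, 0, 0, 0], [0, -0.03, 0, 0, 0, 0, 0]]}}

```text
time: 27.75
position: [0.589, -0.0097, 0.079]
tool_rot: [-0.476, -0.522, 0.522, 0.478]
ft_force: [-2.5, 0.6, 6.2]
grip_width: 0.0228
```

>>> {"api": "carry_out", "payload": {"moves": [[0, -0.03, 0, 0, 0, 0, 0], [0, -0.03, 0, 0, 0, 0, 0], [0, -0.03, 0, 0, 0, 0, 0]]}}

```text
time: 28.05
position: [0.5891, -0.01, 0.079]
tool_rot: [-0.476, -0.522, 0.522, 0.478]
ft_force: [-2.1, 1.8, 5.8]
grip_width: 0.0229
```

>>> {"api": "carry_out", "payload": {"moves": [[0, -0.03, 0, 0, 0, 0, 0], [0, -0.03, 0, 0, 0, 0, 0], [0, -0.03, 0, 0, 0, 0, 0]]}}

```text
time: 28.35
position: [0.5891, -0.0102, 0.079]
tool_rot: [-0.476, -0.522, 0.522, 0.478]
ft_force: [-2.0, 1.7, 5.3]
grip_width: 0.0231
```

>>> {"api": "carry_out", "payload": {"moves": [[0, 0.08, 0, 0, 0, 0, 0], [0, 0.15, 0, 0, 0, 0, 0], [0, 0.15, 0, 0, 0, 0, 0]]}}

```text
time: 28.65
position: [0.5891, -0.0099, 0.079]
tool_rot: [-0.477, -0.521, 0.523, 0.477]
ft_force: [-2.7, -1.8, 5.4]
grip_width: 0.0232
```

>>> {"api": "carry_out", "payload": {"moves": [[0, 0.05, 0, 0, 0, 0, 0], [0, 0.1, 0, 0, 0, 0, 0], [0, 0.1, 0, 0, 0, 0, 0]]}}

```text
time: 28.95
position: [0.589, -0.0091, 0.079]
tool_rot: [-0.477, -0.521, 0.523, 0.477]
ft_force: [-2.5, -1.5, 5.7]
grip_width: 0.0229
```

>>> {"api": "carry_out", "payload": {"moves": [[0, 0.04, 0, 0, 0, 0, 0], [0, 0.04, 0, 0, 0, 0, 0], [0, 0.04, 0, 0, 0, 0, 0]]}}

```text
time: 29.25
position: [0.589, -0.0088, 0.079]
tool_rot: [-0.477, -0.521, 0.523, 0.477]
ft_force: [-2.5, -1.7, 5.7]
grip_width: 0.0228
```

>>> {"api": "carry_out", "payload": {"moves": [[0, 0.03, 0, 0, 0, 0, 0], [0, 0.03, 0, 0, 0, 0, 0], [0, 0.03, 0, 0, 0, 0, 0]]}}

```text
time: 29.55
position: [0.589, -0.0085, 0.079]
tool_rot: [-0.477, -0.521, 0.523, 0.477]
ft_force: [-2.4, -2.3, 5.3]
grip_width: 0.023
```

>>> {"api": "carry_out", "payload": {"moves": [[0, 0.04, 0, 0, 0, 0, 0], [0, 0.04, 0, 0, 0, 0, 0], [0, 0.04, 0, 0, 0, 0, 0]]}}

```text
time: 29.85
position: [0.5889, -0.0083, 0.079]
tool_rot: [-0.477, -0.521, 0.523, 0.477]
ft_force: [-2.3, -2.8, 5.5]
grip_width: 0.0231
```

```bash
python3 - <<'E'
from plan import *
o=save_kin();print(o["time"],o["position"],o["ft_force"])
T=wT(o);np.save("T15.npy",T)
s=robot.camera("wrist"); cv2.imwrite("pics/w15.png",s[:,:,::-1])
s=robot.camera("scene"); cv2.imwrite("pics/s15.png",cv2.resize(s[150:290,270:430,::-1],None,fx=5,fy=4.2,interpolation=cv2.INTER_CUBIC))
t=robot.camera("top"); cv2.imwrite("pics/t15.png",cv2.resize(t[90:200,180:340,::-1],None,fx=5,fy=5,interpolation=cv2.INTER_CUBIC))
E
```

```text
29.85 [ 0.5889 -0.0083  0.079 ] [-2.3011 -2.8297  5.5251]
```

View pics/t15.png

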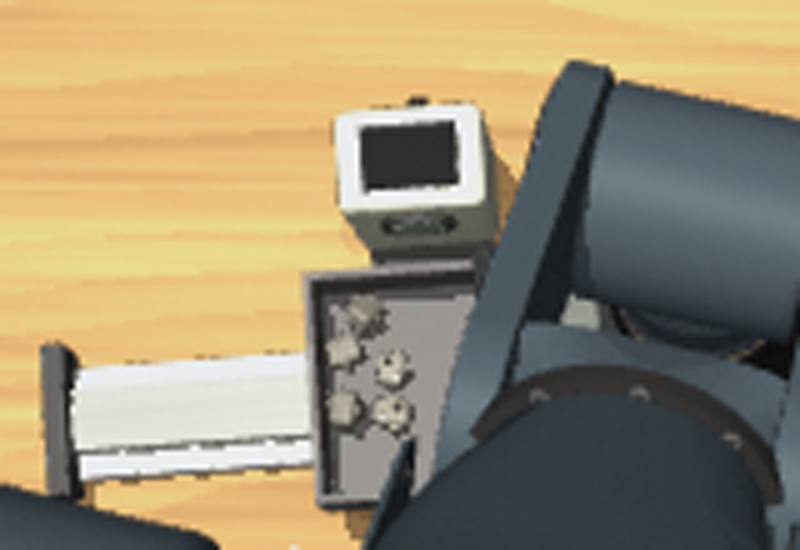

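View pics/s15.png

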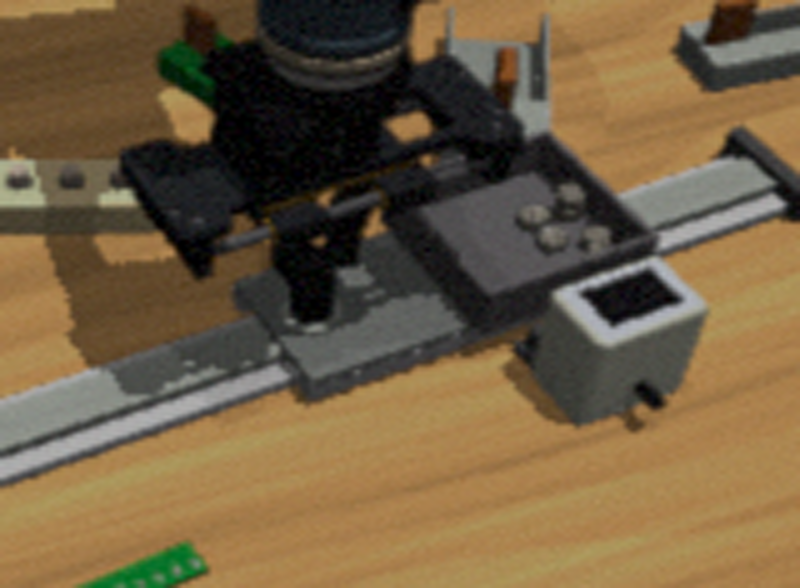

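```bash
python3 - <<'E'
from plan import *
u=np.array([-.0905,.9959,0]);v=np.array([.9959,.0905,0])
c=lambda x,y:(180+x/5,90+y/5)
h=[onz("top",c(*q),.09) for q in((336,112),(479,103),(497,197),(342,208))]
print([ (x@u).round(4) for x in h],[ (x@v).round(4) for x in h],np.mean(h,0)@u)
t=[onz("top",c(*q),.07) for q in((304,270),(319,506))]
print([ (x@u-.055).round(4) for x in t],[ (x@v).round(4) for x in t])
E
```

```text
[np.float64(0.1014), np.float64(0.0346), np.float64(0.029), np.float64(0.1012)] [np.float64(0.7105), np.float64(0.71), np.float64(0.6649), np.float64(0.6649)] 0.06658204061794051
[np.float64(0.0684), np.float64(0.0677)] [np.float64(0.6412), np.float64(0.5289)]
```

View pics/w15.png

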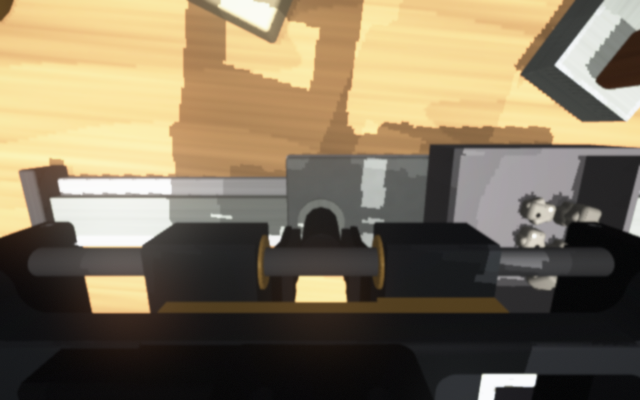

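>>> {"api": "carry_out", "payload": {"moves": [[0, -0.1, 0, 0, 0, 0, 0], [0, -0.18, 0, 0, 0, 0, 0], [0, -0.18, 0, 0, 0, 0, 0]]}}

```text
time: 30.3
position: [0.589, -0.0089, 0.079]
tool_rot: [-0.477, -0.521, 0.522, 0.478]
ft_force: [-2.4, 1.2, 5.0]
grip_width: 0.023
```

>>> {"api": "carry_out", "payload": {"moves": [[0, -0.03, 0, 0, 0, 0, 0], [0, -0.03, 0, 0, 0, 0, 0], [0, -0.03, 0, 0, 0, 0, 0]]}}

```text
time: 30.6
position: [0.589, -0.0089, 0.079]
tool_rot: [-0.477, -0.521, 0.522, 0.478]
ft_force: [-2.6, 0.7, 5.9]
grip_width: 0.023
```

>>> {"api": "carry_out", "payload": {"moves": [[0, 0.08, 0, 0, 0, 0, 0], [0, 0.15, 0, 0, 0, 0, 0], [0, 0.15, 0, 0, 0, 0, 0]]}}

```text
time: 30.9
position: [0.589, -0.0085, 0.079]
tool_rot: [-0.477, -0.521, 0.523, 0.477]
ft_force: [-2.4, -1.4, 5.7]
grip_width: 0.0228
```

>>> {"api": "carry_out", "payload": {"moves": [[0, 0.02, 0, 0, 0, 0, 0], [0, 0.02, 0, 0, 0, 0, 0], [0, 0.02, 0, 0, 0, 0, 0]]}}

```text
time: 31.2
position: [0.589, -0.0085, 0.079]
tool_rot: [-0.477, -0.521, 0.523, 0.477]
ft_force: [-2.7, -1.7, 5.0]
grip_width: 0.023
```

>>> {"api": "carry_out", "payload": {"moves": [[0, 0, 0, 0, 0, 0, 0], [0, 0, 0, 0, 0, 0, 0], [0, 0, 0, 0, 0, 0, 0], [0, 0, 0, 0, 0, 0, 0], [0, 0, 0, 0, 0, 0, 0]]}}

```text
time: 31.7
position: [0.589, -0.0085, 0.079]
tool_rot: [-0.477, -0.521, 0.523, 0.477]
ft_force: [-3.3, -1.2, 4.9]
grip_width: 0.0228
```

```bash
python3 - <<'E'
from plan import *
o=robot.get_obs();print(o["time"],o["position"],o["ft_force"],o["grip_width"])
s=robot.camera("scene"); cv2.imwrite("pics/s16.png",s[:,:,::-1])
E
```

```text
31.7 [ 0.589  -0.0085  0.079 ] [-3.3395 -1.1532  4.8636] 0.022774172847216605
```

View pics/s16.png

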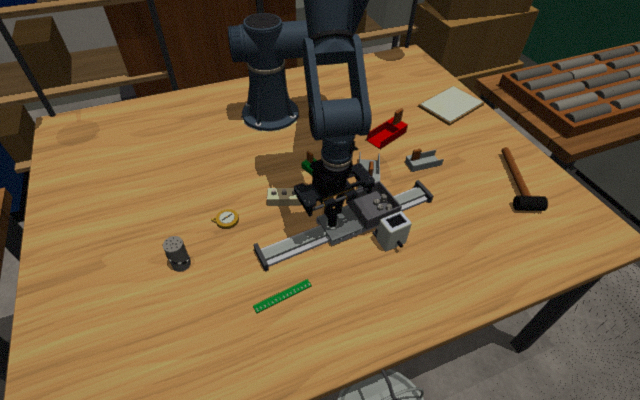

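The picture shows the tray abreast of the reading head (about 378,205), the gripper on the knob (about 335,215), and the compass, core, chalk holder and scale bar where they were. I'm handing in.

```bash
python3 -c "
from rig import robot
print(robot.hand_in())"
```

```text
the job is handed in; nothing more can be done
None
```

The job is handed in at 31.75 s of the 67 s allowed. All six chips are in the tray, the scoop stands upright where it started, and the gripper still holds the knob with the sledge still. I believe the ball is in the notch, but I know that only by feel.

- **Pour:** I picked up the scoop by its fin and poured while the sledge was at its starting end. The chips were already out at about 45°, sooner than the 50–65° the text gives. The pictures show five separate chips, one of them stacked on a sixth: it triangulated about 14 mm higher than the others.
- **Scoop set down:** It was set down until the wrist read about 13 N, then released. The scene picture shows it standing upright.
- **Sledge:** The low lip showed as about 4.5 N above the drag, followed by a drop and then the onset of the taller lip. I did not force the taller lip; the highest push there was about 4.5 N in total.
- **Resting position:** I probed the notch back and forth, and the sledge sat still for the last 0.5 s before handing in. It slid back about 2 mm without meeting a rear wall, so the place comes from where the two lips are felt, to about ±0.4 mm.
- **Camera check:** The top camera puts the tray's centre about 1.5 mm past the head's centre. That is within its calibration error, so it agrees but does not settle the exact millimetre.

The core piece, chalk holder, scale bar and compass look unmoved in the last picture, though the gripper partly hides the chalk holder there.

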